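# Clamp a window-blind rail with a wedge and snap its clips home

### The arm

A 6-joint arm with a two-finger parallel gripper is mounted at the origin on the work surface. World frame = base frame: x ahead of the robot, y to its left, z up, the work surface at z = 0. Lengths are in m, angles in rad, forces in N, time in s.
With the tool pointing down it reaches from about 0.25 to 0.725 m from the base axis. Payload 4 kg.
Tool frame: the origin (TCP) lies on the centre line of the jaws, within the pads' length; the fingertips stand 25 mm ahead of it and the grasp point (between the pads) lies 6 mm ahead of it; z points along the fingers, x is the direction in which the jaws open and shut, and the axes are right-handed (so a half turn about z gives the same grasp; the last joint's range is limited). The gripper opens to 85 mm and grips with 20 to 120 N. Pads are 22 mm wide; open, the fingers measure 114 mm over their backs; the gripper's body (76 mm by 85 mm) begins 54 mm behind the grasp point. The pads swing forward as they close: fully open they stand 13 mm farther back than shut.
Start: joints at [1.263, 0.241, 0.005, 1.335, 0, 1.571], TCP at [0.151, 0.477, 0.234] pointing down, gripper open.
Joint ranges: [-2.72, 2.72], [-1.05, 1.87], [-1.09, 1.28], [-1.99, 2.15], [-1.42, 1.44], [-3.14, 3.14]. Speed limits (rad/s): [2.79, 2.79, 3.14, 3.14, 3.14, 3.14].

### API

Orientations are given as a unit quaternion [x, y, z, w].
In Python, from workcell import bot, imaging, order gives the robot as it stands.
- The arm moves only by the tool carry_out, never from a script. Its argument "moves" is a list of rows, each a list of 5 numbers: the shift along the tool's x, y, z scaled (see below), then the turn about the tool's z scaled (see below), then the opening, from -1 (shut) to 1 (fully open). In form: [[tx, ty, tz, roll, hand], ...]. A call has 1 to 20 rows; each row is the pose to reach, as a shift and turn from the pose commanded when the call began, along the tool's axes at that moment; what a row does not reach only later rows make up. The controller multiplies each number of a shift by 0.1 m and each number of a turn by 90 degrees. A row lasts 1/10 s, in which the tool goes at most 50 mm and 8.59 degrees, less where a joint would pass 70% of its speed; a pose out of reach is approached as far as the arm can. A call with a number of a shift or a turn outside -1 to 1 is refused whole. A call with a gripper value outside its range is refused whole. The fingers move at their own pace and stop on an object; the grip force is fixed at half the most. Time passes only in rows, so rows that repeat a pose let the fingers close. It gives the time, the measured TCP pose, the force and the opening at its end, in the units of the state.
- bot.get_obs(): the state, without advancing time (a new reading comes with each control period).
- imaging.camera(name): name is "scene" or "top" or "wrist"; returns the picture (480x640x3 uint8, red, green, blue); there is no depth.
- imaging.camera_model(name): a dict with "fovy" (degrees; the focal length in pixels is half the picture's height over the tangent of half this angle, whatever the lens; pixels are square), "cx", "cy" (the principal point, pixels), "dist" ([k1, k2, p1, p2, k3] as OpenCV has them; the pictures are not rectified), "eye" and "rotation" of the camera in the world. Camera axes: x right, y up, looking along -z (the intrinsics and any distortion apply to the point x, -y, -z); pixel columns grow to the right and rows downward; lengths in m; the calibration is good to about 2 mm. A picture is of the moment at which its call begins: read the wrist's pose just before it. camera_model takes no time and is no camera call; for the wrist camera it gives the pose at the moment of the call.
- order.job_done(): hands the job in, once; it reports no verdict.
The state is a dict: "clock": time; "joint_pos": joint angles; "joint_vel": joint speeds; "tau": joint torques, N m; "eef_pos": TCP position; "tool_rot": TCP orientation; "ft_force": force on the tool from outside, world axes, zero at the start; "ft_torque": the same for the moment, N m; "grip_width": finger opening in m.
Only numpy, scipy, OpenCV 4.12 (cv2) and the standard library are available. Lean on these libraries where they do the work, as an engineer would, in place of code of your own. Each camera call takes 0.05 s, during which the arm holds its last target.

### The job

Knock the red-headed wedge into its slot until it goes no further, so that the cream rail is clamped in its jig. Then set every orange clip that lies on the black mat across the rail at a blue mark, one clip to a mark, any marks, and press each one squarely down with the white-footed seating tool (not with the gripper itself) until it clicks fully home. Stand the seating tool back upright in the middle of its blue plate, and leave the other things on the bench undisturbed.

Things in the scene. Friction and masses are not known exactly. Their poses are not given: they have to be found in the camera images.
- jig: Fixed jig: plywood base plate 110 (x) x 480 (y, -220..260) x 14 mm. Origin at bench level under the rail's middle; x roughly away from the robot, y along the rail to the left, turned up to 0.15 rad. Cream rail 29 mm wide (top 3 mm: 25 mm wide as lead-in), 360 long (y -180..180), top 70 mm above the bench. Wooden blocks 64 mm high at both ends of the base.
- st0 (a point): Clip station 0 of 4 (jig y -127.5 mm; they are 85 mm apart): centre of a blue mark on the rail's top, 70 mm above the bench; axes as the jig. A sprung steel latch runs along either side of the rail there. Grey lugs 42 mm wide (x), 48 mm high, stand between the stations and leave 54 mm (y) for a clip's legs. Any clip on any station, one each; with fewer than four clips some stay empty.
- st1 (a point): Clip station 1, like st0, at jig y -42.5 mm.
- st2 (a point): Clip station 2, like st0, at jig y 42.5 mm.
- st3 (a point): Clip station 3, like st0, at jig y 127.5 mm.
- wedge (a joint): How far the wedge has been driven, m: starts between 0 and 0.012, its stop is at 0.040 (fully in: above 0.038). It slides along the jig's +x (away from the robot) in a slot between the rail's +y end and a wooden block, at jig y = 205 mm; it moves only while pushed with more than about 6 N and stays where it is left.
- wedge_face (a point): Centre of the flat face of the wedge's red head, to be struck or pushed towards the jig's +x: face 38 mm wide (jig y) x 44 mm high, centre 37 mm above the bench. The face lies 115 mm on the robot's side (-x) of the rail's middle line at joint 0 and 75 mm when fully in, where it still stands 20 mm proud of the base plate.
- mat: Fixed black rubber mat 130 (x) x 360 (y) x 4 mm on which the clips start; origin at bench level under its centre.
- clip0: Orange snap-fit clip, 70 g, 62 mm high, an upside-down U to straddle the rail. Origin at the centre of its underside, z up. Top: solid grip block 56 (x) x 28 (y) mm, z 38..62, to be gripped across its 28 mm (y). Legs (z 0..40) 44 mm wide (y), 56 mm over their outsides (x), opening 32 mm wide at the hooks, 36 mm deep. Its y must lie along the rail, either way round.
- clip1: Clip like clip0. Of clip0..clip3 two to four are present; absent ones read None. All start upright on the mat.
- clip2: Clip like clip0. Set down on a station, a clip rests loosely on the latches with its origin about 42.5 mm above the bench (top 104.5 mm), leaning a little at most; pressed from above with about 12 N it snaps down and is fully home with its origin 34 mm above the bench (top 96 mm), sitting on the rail.
- clip3: Clip like clip0; loose and home heights as told for clip2.
- stand: Fixed blue plate 170 x 170 x 3 mm, the place of the seating tool; origin at bench level under its centre.
- seater: Seating tool, 0.4 kg, 90 mm high, standing upright: white flat foot 76 x 76 mm, 20 mm high, square dark handle 26 x 26 mm above it (z 20..90), faces along its x and y. Origin at the centre of the foot's underside, z up. Starts upright on the plate. Gripped low, just above the foot, and across the rail (fingers closing along the jig's x), it twists least while pressing.
- tape_measure: Bystander: yellow tape measure 65 x 35 x 60 mm, origin at the centre of its underside.
- tape_roll: Bystander: green tape roll lying flat, 100 mm across, 24 mm high, origin at the centre of its underside.
- carton: Bystander: white carton 90 (x) x 160 (y) x 80 mm, origin at the centre of its underside.
- bearer: Bystander: dark steel block 70 (x) x 90 (y) x 60 mm, origin at the centre of its underside.
Things that resemble listed ones, but are neither listed nor needed, are in the scene too. Leave any green look-alike of the clip3 alone.

How it is judged:
By the outcome, as a careful person would: the job done as asked, in the order asked, and still so for the second after the job is handed in, with the robot touching nothing.
Of clip0, clip1, clip2, clip3 only 2 to 4 are there at a start; the rules pass over those that are not, and their reading is None.
At some moment in a run one of seater may be knocked a few centimetres aside while the robot is not near it.
It also fails if it takes over 210 s, if anything falls off the work surface, if the arm or the gripper's body presses on something with over 40 N, if the wrist force passes 120 N, or if a joint passes its speed limit or range.

## Working session

There is one attempt and no reset: what is moved stays moved. The work goes in short steps, Python scripts to look and compute and a tool call to move; the robot and the scene stay as the last step left them, time stands still between calls to the robot, and variables do not carry over. Pictures are saved under pics/ and viewed, and the job is handed in when it is done.

Besides the shell and the picture viewer there is one more tool, called as name(argument=value, ...) on one line, values as JSON. carry_out: Moves the arm, as the interface text tells. Its arguments: {"type":"object","properties":{"moves":{"type":"array","items":{"type":"array","items":{"type":"number","minimum":-1,"maximum":1}}}},"required":["moves"]}

```bash
ls; mkdir -p pics; python3 - <<'E'
from workcell import bot, imaging
import cv2
print(bot.get_obs())
for n in ["scene","top","wrist"]:
    m=imaging.camera_model(n); print(n,m)
    im=imaging.camera(n); cv2.imwrite(f"pics/{n}0.png",im[:,:,::-1])
E
```

```text
pics
{'clock': 0.0, 'joint_pos': array([ 1.26298871e+00,  2.41403338e-01,  3.72120028e-03,  1.33521272e+00,
       -1.87109819e-05,  1.57079800e+00]), 'joint_vel': array([-0.00034842, -0.00168864,  0.00106871,  0.00109779,  0.00075725,
        0.00073665]), 'tau': array([ 9.25796007e-05, -3.72318649e+01,  2.52407724e+01,  1.69117015e-02,
        1.19865526e-04, -9.73058167e-08]), 'eef_pos': array([0.15129875, 0.47589559, 0.23351662]), 'tool_rot': array([ 8.07146258e-01,  5.90350588e-01, -8.41386678e-04,  6.26987163e-04]), 'ft_force': array([0.25613406, 0.34798386, 0.35656489]), 'ft_torque': array([-0.00875154,  0.05373481,  0.0041755 ]), 'grip_width': 0.08551682700678133}
scene {'fovy': 46.74021566795171, 'cx': 327.73833525129857, 'cy': 235.00566581247412, 'dist': array([-0.05785881,  0.        ,  0.        ,  0.        ,  0.        ]), 'eye': array([1.29808355, 0.08498567, 1.22304709]), 'rotation': array([0.19493572, 0.20696112, 0.70477676, 0.64996682])}
top {'fovy': 52.586816499012805, 'cx': 323.3387255663009, 'cy': 227.95208616829234, 'dist': array([-0.00674554,  0.        ,  0.        ,  0.        ,  0.        ]), 'eye': array([0.4266463 , 0.01525465, 1.26084103]), 'rotation': array([-0.02611187,  0.0282122 ,  0.7072947 , -0.70587282])}
wrist {'fovy': 65.94372340791409, 'cx': 313.4944600734569, 'cy': 244.11562122003497, 'dist': array([-0.05186617,  0.        ,  0.        ,  0.        ,  0.        ]), 'eye': array([0.0850349 , 0.4978041 , 0.37257074]), 'rotation': array([-0.11372231, -0.08218548,  0.58444161,  0.7992126 ])}
```

View pics/top0.png

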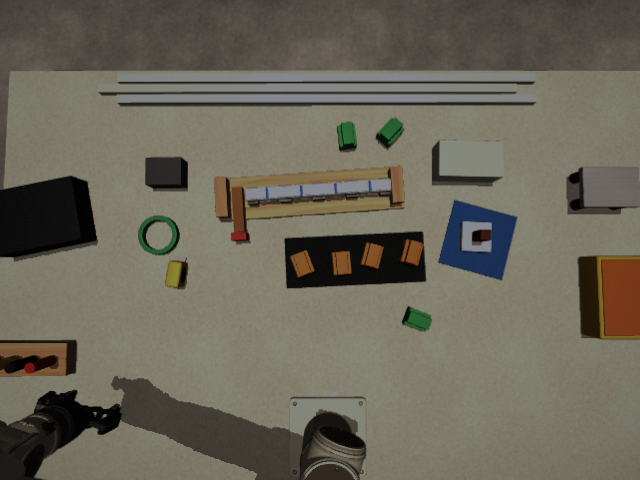

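View pics/scene0.png

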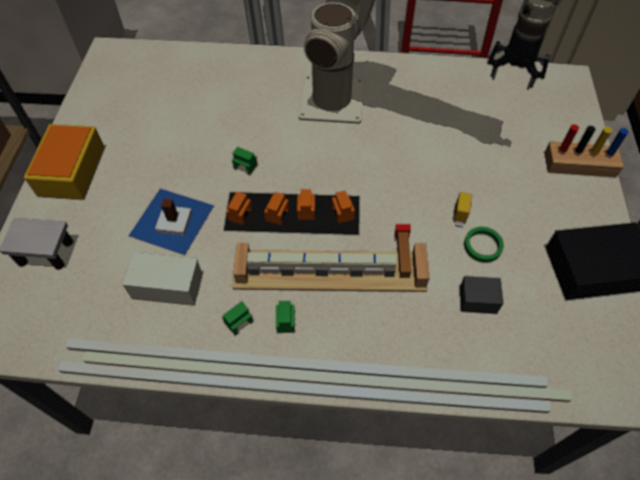

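View pics/wrist0.png

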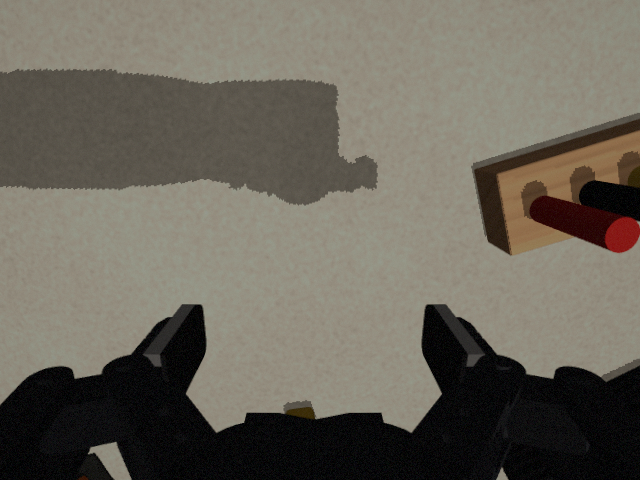

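The top view shows four orange clips on the mat at (302,264), (342,263), (372,255) and (412,252). The green look-alikes at (347,135), (390,131) and (417,318) are to be left alone. The seater is at (477,237) and the red wedge head at (239,237); the red pen at (31,368) and the orange/yellow box on the right are not targets.

```bash
cat > h.py <<'E'
import numpy as np, cv2
from scipy.spatial.transform import Rotation as R
from workcell import bot, imaging, order
def K(m):
    f=240/np.tan(np.radians(m["fovy"]/2)); return np.array([[f,0,m["cx"]],[0,f,m["cy"]],[0,0,1.]])
def p2w(m,uv,z):
    uv=np.array(uv,float).reshape(-1,1,2)
    n=cv2.undistortPoints(uv,K(m),m["dist"]).reshape(-1,2)
    d=np.c_[n[:,0],-n[:,1],-np.ones(len(n))]
    d=R.from_quat(m["rotation"]).apply(d)
    z=np.broadcast_to(z,len(n))
    t=(z-m["eye"][2])/d[:,2]
    return m["eye"]+d*t[:,None]
def w2p(m,P):
    P=np.atleast_2d(P); c=R.from_quat(m["rotation"]).inv().apply(P-m["eye"])
    c=c*[1,-1,-1]
    return cv2.projectPoints(c.reshape(-1,1,3),np.zeros(3),np.zeros(3),K(m),m["dist"])[0].reshape(-1,2)
def crop(im,x0,y0,w,h,s,name):
    c=cv2.resize(im[y0:y0+h,x0:x0+w,::-1],None,fx=s,fy=s,interpolation=cv2.INTER_CUBIC); cv2.imwrite("pics/"+name,c)
E
python3 - <<'E'
from h import *
im=cv2.imread("pics/top0.png")[:,:,::-1]
crop(im,210,160,200,130,4,"t_jig.png")
crop(im,280,225,150,70,5,"t_mat.png")
crop(im,430,190,100,100,6,"t_st.png")
m=imaging.camera_model("top")
print(p2w(m,[(239,237),(302,264),(342,263),(372,255),(412,252),(477,237)],[0.06,.066,.066,.066,.066,.02]))
E
```

```text
[[ 0.49703845  0.22039116  0.06      ]
 [ 0.43005733  0.06413542  0.066     ]
 [ 0.43229731 -0.03400395  0.066     ]
 [ 0.45174713 -0.10783884  0.066     ]
 [ 0.458903   -0.20634317  0.066     ]
 [ 0.49818074 -0.38224441  0.02      ]]
```

View pics/t_jig.png

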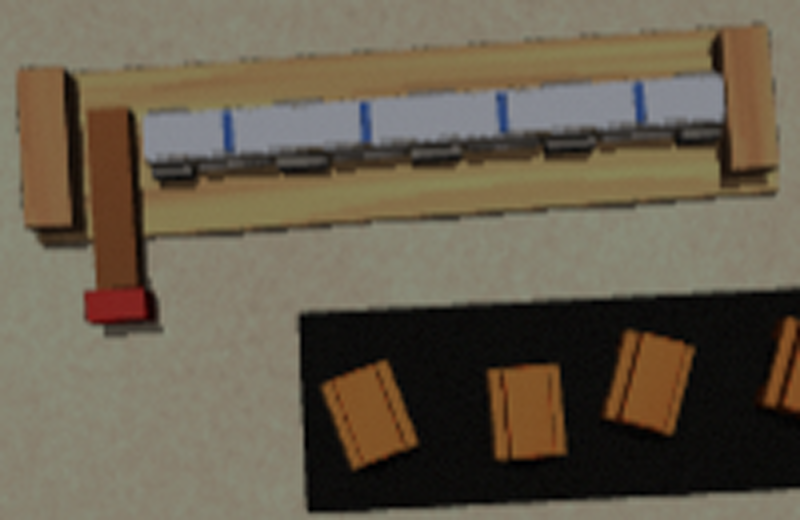

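View pics/t_mat.png

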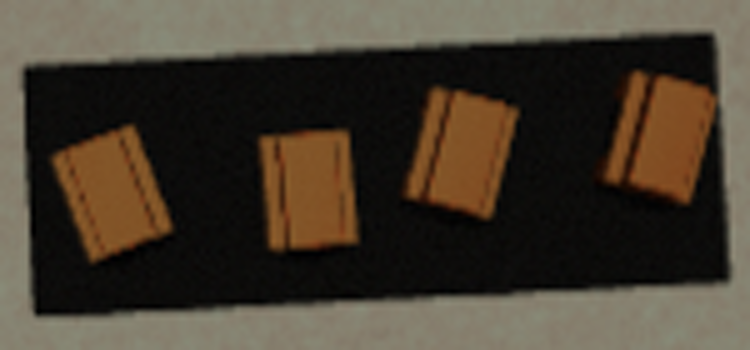

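View pics/t_st.png

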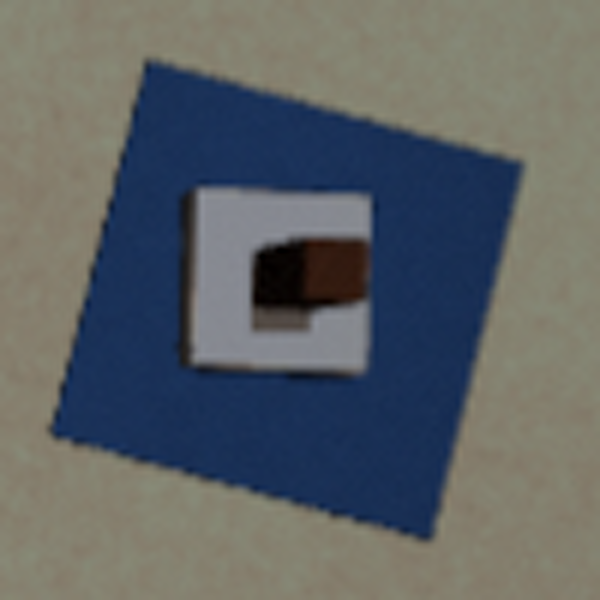

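```bash
python3 - <<'E'
from h import *
m=imaging.camera_model("top")
def pc(c,s,o): return (np.array(c,float)+.5)/s+np.array(o)-.5
st=p2w(m,pc([(639,103),(502,113),(365,123),(228,132)],4,(210,160)),.07)
print("st",st); d=st[3]-st[0]; print(np.linalg.norm(d)/3, "yaw",np.arctan2(-d[0],d[1]))
c=st.mean(0); print("jig",c); ya=np.arctan2(-d[0],d[1])
X=np.array([np.cos(ya),np.sin(ya),0]);Y=np.array([-np.sin(ya),np.cos(ya),0])
print("stop face",c-.075*X+.205*Y,"j0",c-.115*X+.205*Y)
print("red top front",p2w(m,pc([(90,322),(154,319),(86,291),(150,289)],4,(210,160)),.059))
# clips: outline of legs & block
M=(280,225)
A=[[(70,150),(122,130),(158,240),(107,257)],[(281,137),(338,131),(345,243),(289,249)],[(453,92),(518,105),(491,219),(428,204)],[(654,76),(717,96),(691,205),(627,187)]]
for a in A:
    w=p2w(m,pc(a,5,M),.066); q=w.mean(0)
    e=(w[0]+w[1]-w[2]-w[3])/2; f=(w[0]+w[3]-w[1]-w[2])/2
    print("clip",q,np.linalg.norm(e),np.linalg.norm(f),np.degrees([np.arctan2(e[1],e[0]),np.arctan2(-f[0],f[1])]))
mt=p2w(m,pc([(25,68),(713,35),(729,281),(37,314)],5,M),.004);print("mat",mt,mt.mean(0))
S=(430,190)
pl=p2w(m,pc([(148,60),(523,162),(433,541),(52,433)],6,S),.003);print("plate",pl.mean(0),np.degrees(np.arctan2(*(pl[1]-pl[2])[[1,0]])))
ft=p2w(m,pc([(193,187),(372,194),(369,374),(190,368)],6,S),.023);print("foot",ft.mean(0),np.linalg.norm(ft[0]-ft[1]),np.degrees(np.arctan2(*(ft[0]-ft[3])[[1,0]])))
hd=p2w(m,pc([(306,239),(369,241),(367,300),(304,303)],6,S),.093);print("hand",hd.mean(0))
E
```

```text
st [[ 0.62387175 -0.10261739  0.07      ]
 [ 0.61775694 -0.01776344  0.07      ]
 [ 0.61165663  0.06698104  0.07      ]
 [ 0.60619293  0.15163783  0.07      ]]
0.08495636620808177 yaw 0.06942008118060489
jig [0.61486956 0.02455951 0.07      ]
stop face [0.52583052 0.22386342 0.07      ] j0 [0.48592686 0.22108884 0.07      ]
red top front [[0.48937994 0.237497   0.059     ]
 [0.49116331 0.19790197 0.059     ]
 [0.50861779 0.24021142 0.059     ]
 [0.50978467 0.20056207 0.059     ]]
clip [0.43144607 0.06304454 0.066     ] 0.05608860315146773 0.02681144293179087 [18.68167169 19.62157835]
clip [ 0.43332261 -0.03462156  0.066     ] 0.05494862487053771 0.02789852644495993 [3.55081934 5.9215058 ]
clip [ 0.45031342 -0.11299711  0.066     ] 0.057014196502201825 0.03215713280053612 [-13.53418962 -12.45742412]
clip [ 0.45697432 -0.21136812  0.066     ] 0.05579315019861281 0.032503474045173626 [-14.45908454 -16.82201995]
mat [[ 0.49698065  0.11182284  0.004     ]
 [ 0.51342961 -0.24519709  0.004     ]
 [ 0.38637164 -0.25121381  0.004     ]
 [ 0.37031777  0.10515746  0.004     ]] [ 0.44177492 -0.06985765  0.004     ]
plate [ 0.49330336 -0.38953949  0.003     ] -15.097218272853228
foot [ 0.49970227 -0.37984499  0.023     ] 0.0766117497503974 -2.3197280323596488
hand [ 0.49947749 -0.37996799  0.093     ]
```

```bash
cat >> h.py <<'E'
def plan(*ts):
    """ts: (x,y,z,phi_deg) waypoints; prints shift/turn numbers in carry_out units, each from the previous"""
    o=bot.get_obs(); p=o["eef_pos"]; r=R.from_quat(o["tool_rot"])
    x=r.as_matrix()[:,0]; ph=np.degrees(np.arctan2(x[1],x[0]))
    print("t %.2f now"%o["clock"],p.round(4),"phi %.2f"%ph,"tilt",r.as_matrix()[:2,2].round(4),"w %.4f"%o["grip_width"],"F",o["ft_force"].round(1),"j",o["joint_pos"].round(2))
    for t in ts:
        q=np.array(t[:3]); d=(q-p); c,s=np.cos(np.radians(ph)),np.sin(np.radians(ph))
        dt=np.array([c*d[0]+s*d[1], s*d[0]-c*d[1], -d[2]])/.1
        roll=-((t[3]-ph+90)%180-90)/90
        n=np.abs(dt).max()
        print(" ->",t,dt.round(3),"roll %.4f"%roll,"calls",int(np.ceil(n)), "each",(dt/max(1,np.ceil(n))).round(3))
        p=q; ph=ph-90*roll
E
python3 -c "
from h import *
plan((.43,.25,.2,94),(.43,.222,.055,94))"
```

```text
t 0.15 now [0.1513 0.4761 0.2337] phi 72.36 tilt [-0.0005 -0.0016] w 0.0856 F [-0.7 -0.2 -0.4] j [1.26 0.24 0.   1.34 0.   1.57]
 -> (0.43, 0.25, 0.2, 94) [-1.31   3.341  0.337] roll -0.2404 calls 4 each [-0.328  0.835  0.084]
 -> (0.43, 0.222, 0.055, 94) [-0.279 -0.02   1.45 ] roll -0.0000 calls 2 each [-0.14  -0.01   0.725]
```

carry_out(moves=[[-0.33,0.84,0.08,0,-1],[-0.33,0.84,0.08,0,-1],[-0.33,0.84,0.08,0,-1]])

```text
clock: 0.45
eef_pos: [0.2238, 0.4166, 0.2256]
tool_rot: [0.809, 0.588, -0.001, 0.001]
ft_force: [-1.0, -0.1, 0.4]
grip_width: 0.0441
```

carry_out(moves=[[-0.33,0.84,0.08,0,-1],[-0.33,0.84,0.08,0,-1],[-0.33,0.84,0.08,0,-1]])

```text
clock: 0.75
eef_pos: [0.2937, 0.3603, 0.2178]
tool_rot: [0.809, 0.588, -0.001, 0.001]
ft_force: [0.1, 0.8, -0.8]
grip_width: -0.0
```

carry_out(moves=[[-0.33,0.84,0.08,0,-1],[-0.33,0.84,0.08,0,-1],[-0.33,0.84,0.08,0,-1]])

```text
clock: 1.05
eef_pos: [0.3637, 0.3041, 0.2098]
tool_rot: [0.809, 0.588, -0.0, 0.0]
ft_force: [-0.1, -0.4, -0.3]
grip_width: -0.0
```

carry_out(moves=[[-0.33,0.84,0.08,-0.24,-1],[-0.33,0.84,0.08,-0.24,-1],[-0.33,0.84,0.08,-0.24,-1],[-0.33,0.84,0.08,-0.24,-1],[-0.33,0.84,0.08,-0.24,-1]])

```text
clock: 1.55
eef_pos: [0.4309, 0.2499, 0.2023]
tool_rot: [0.683, 0.731, -0.0, -0.0]
ft_force: [-1.5, 0.0, 1.0]
grip_width: 0.0
```

```bash
python3 -c "
from h import *
plan((.43,.222,.055,94))
im=imaging.camera('wrist'); crop(im,0,0,640,480,1,'w1.png')
m=imaging.camera_model('wrist'); print(m['eye'],w2p(m,[[.4895,.2215,.059],[.606,.1516,.07]]))
"
```

```text
t 1.55 now [0.4309 0.2499 0.2023] phi 93.90 tilt [-0.0009  0.0004] w 0.0000 F [-1.5  0.   1. ] j [ 0.53  0.25 -0.06  1.26  0.    0.46]
 -> (0.43, 0.222, 0.055, 94) [-0.278 -0.028  1.473] roll -0.0012 calls 2 each [-0.139 -0.014  0.737]
[0.36136401 0.24537727 0.34143675] [[274.01631046 295.83354826]
 [190.56211969 414.42266056]]
```

View pics/w1.png

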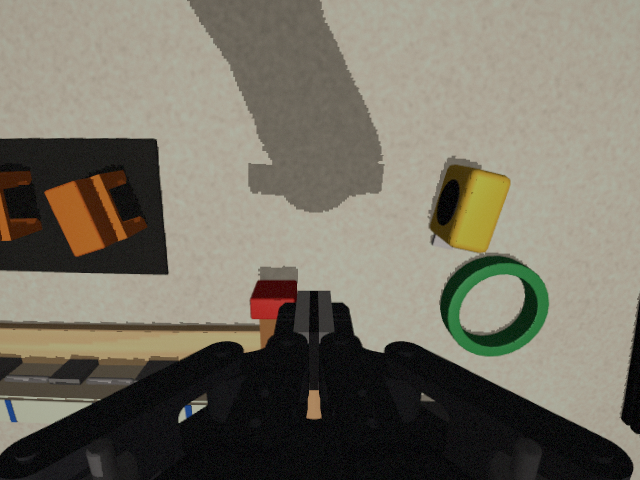

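carry_out(moves=[[-0.28,-0.02,0.73,0,-1],[-0.28,-0.02,0.73,0,-1],[-0.28,-0.02,0.73,0,-1]])

```text
clock: 1.9
eef_pos: [0.4276, 0.2195, 0.126]
tool_rot: [0.682, 0.731, -0.004, -0.002]
ft_force: [-1.5, 0.8, -0.4]
grip_width: 0.0002
```

carry_out(moves=[[0,0,0.73,0,-1],[0,0,0.73,0,-1],[0,0,0.73,0,-1],[0,0.3,0.73,0,-1],[0,0.4,0.73,0,-1],[0,0.5,0.73,0,-1],[0,0.55,0.73,0,-1],[0,0.6,0.73,0,-1],[0,0.65,0.73,0,-1],[0,0.7,0.73,0,-1],[0,0.75,0.73,0,-1],[0,0.78,0.73,0,-1],[0,0.8,0.73,0,-1],[0,0.8,0.73,0,-1]])

```text
clock: 3.3
eef_pos: [0.5095, 0.2272, 0.0576]
tool_rot: [0.682, 0.731, -0.001, -0.002]
ft_force: [-5.9, 1.0, 4.1]
grip_width: -0.0003
```

```bash
python3 -c "
from h import *
plan((.515,.223,.055,94))
im=imaging.camera('wrist'); crop(im,0,0,640,480,1,'w2.png')
im=imaging.camera('top'); crop(im,210,160,200,130,4,'t2.png')
"
```

```text
t 3.30 now [0.5095 0.2272 0.0576] phi 94.02 tilt [-0.0034  0.0014] w -0.0003 F [-5.9  1.   4.1] j [ 0.42  0.49 -0.11  0.97  0.    0.35]
 -> (0.515, 0.223, 0.055, 94) [-0.046  0.051  0.026] roll 0.0002 calls 1 each [-0.046  0.051  0.026]
```

View pics/w2.png

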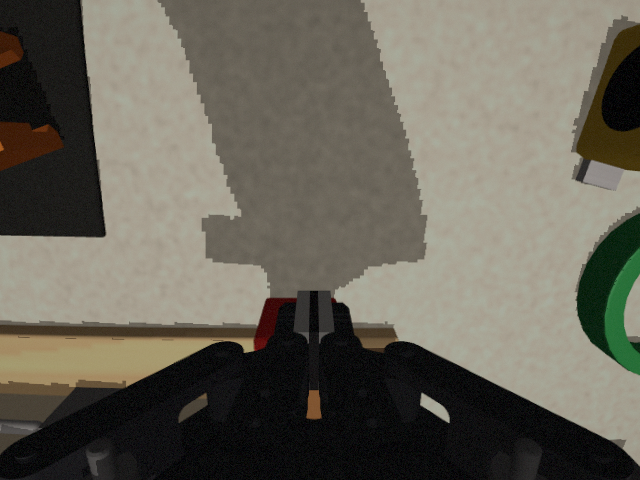

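carry_out(moves=[[-0.04,0.03,0,0,-1],[-0.04,0.05,0,0,-1],[-0.04,0.07,0,0,-1],[-0.04,0.09,0,0,-1],[-0.04,0.1,0,0,-1],[-0.04,0.1,0,0,-1]])

```text
clock: 4.0
eef_pos: [0.5161, 0.2242, 0.057]
tool_rot: [0.681, 0.732, -0.003, -0.005]
ft_force: [-13.2, 2.7, 7.7]
grip_width: 0.0001
```

carry_out(moves=[[0,0.02,0,0,-1],[0,0.04,0,0,-1],[0,0.06,0,0,-1],[0,0.06,0,0,-1]])

```text
clock: 4.4
eef_pos: [0.5165, 0.2242, 0.0569]
tool_rot: [0.681, 0.732, -0.007, -0.008]
ft_force: [-26.2, 2.3, 18.0]
grip_width: 0.0001
```

carry_out(moves=[[0,-0.3,0,0,-1],[0,-0.7,0,0,-1],[0,-0.7,-0.7,0,0.2],[0,-0.7,-0.9,0,0.2],[0,-0.7,-0.9,0,0.2],[0,-0.7,-0.9,0,0.2]])

```text
clock: 5.0
eef_pos: [0.4589, 0.2195, 0.149]
tool_rot: [0.682, 0.731, 0.002, 0.001]
ft_force: [-0.1, -0.2, 0.2]
grip_width: 0.0514
```

```bash
python3 -c "
from h import *
plan((.39,.063,.2,109))
im=imaging.camera('top'); crop(im,210,160,200,130,4,'t3.png')
im=imaging.camera('wrist'); crop(im,0,0,640,480,1,'w3.png')
"
```

```text
t 5.00 now [0.4589 0.2195 0.149 ] phi 93.98 tilt [0.0045 0.0022] w 0.0514 F [-0.1 -0.2  0.2] j [ 0.45  0.31 -0.13  1.12  0.    0.38]
 -> (0.39, 0.063, 0.2, 109) [-1.513 -0.796 -0.51 ] roll -0.1669 calls 2 each [-0.757 -0.398 -0.255]
```

View pics/t3.png

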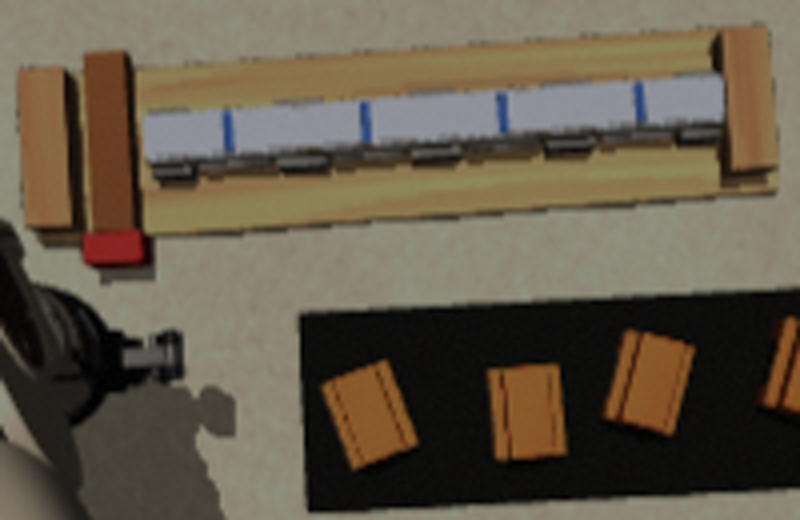

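View pics/w3.png

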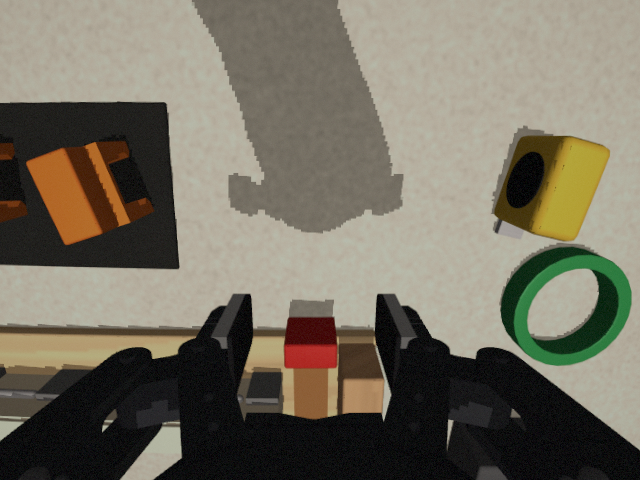

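```bash
python3 -c "
from h import *
m=imaging.camera_model('wrist'); im=cv2.imread('pics/w3.png'); print(im[315:370:3,312])
print(p2w(m,[(312,344),(285,344),(337,344)],.059))
print(p2w(m,[(28,158),(63,146),(108,240),(69,244),(88,142),(132,226)],.066))
plan((.39,.063,.2,109))
"
```

```text
[[ 99 112 117]
 [ 11  16  67]
 [  5  12  65]
 [ 19  17  67]
 [ 16  14  68]
 [ 20  19  67]
 [  2   9  65]
 [ 11  14  67]
 [  6   5  65]
 [ 13  16  70]
 [ 27  31 144]
 [ 43  47 179]
 [ 45  49 179]
 [ 34  44 176]
 [ 40  47 176]
 [ 36  40 173]
 [ 36  42 174]
 [ 36  42 173]
 [ 57  95 142]]
[[0.52537128 0.22245202 0.059     ]
 [0.52668401 0.20375679 0.059     ]
 [0.5241952  0.23976273 0.059     ]]
[[0.40951191 0.04413368 0.066     ]
 [0.40140994 0.06696122 0.066     ]
 [0.45747655 0.08992026 0.066     ]
 [0.46186404 0.06413691 0.066     ]
 [0.39834424 0.0825066  0.066     ]
 [0.4474045  0.10593329 0.066     ]]
t 5.10 now [0.4575 0.2186 0.1465] phi 93.97 tilt [-0.0003 -0.0001] w 0.0512 F [-0.7  0.1 -0.1] j [ 0.45  0.31 -0.14  1.12  0.    0.38]
 -> (0.39, 0.063, 0.2, 109) [-1.506 -0.781 -0.535] roll -0.1671 calls 2 each [-0.753 -0.391 -0.268]
```

The front edge of the wedge head sits at x=0.5254, against an expected 0.5258 at the stop, so the wedge is fully in. Next is the first clip.

carry_out(moves=[[-0.75,-0.39,-0.27,0,0.2],[-0.75,-0.39,-0.27,0,0.2],[-0.75,-0.39,-0.27,0,0.2]])

```text
clock: 5.4
eef_pos: [0.4219, 0.1381, 0.1733]
tool_rot: [0.684, 0.73, -0.002, -0.0]
ft_force: [1.1, 0.4, 0.6]
grip_width: 0.0511
```

carry_out(moves=[[-0.75,-0.39,-0.27,-0.17,0.2],[-0.75,-0.39,-0.27,-0.17,0.2],[-0.75,-0.39,-0.27,-0.17,0.2],[-0.75,-0.39,-0.27,-0.17,0.2],[-0.75,-0.39,-0.27,-0.17,0.2]])

```text
clock: 5.9
eef_pos: [0.3906, 0.0642, 0.1997]
tool_rot: [0.579, 0.815, -0.0, -0.001]
ft_force: [0.1, -0.1, -0.0]
grip_width: 0.051
```

```bash
python3 -c "
from h import *
plan((.4315,.063,.072,109))
m=imaging.camera_model('wrist')
im=imaging.camera('wrist'); crop(im,0,0,640,480,1,'w4.png')
"
```

```text
t 5.90 now [0.3906 0.0642 0.1997] phi 109.26 tilt [-0.0011  0.0003] w 0.0510 F [ 0.1 -0.1 -0. ] j [ 0.16  0.06 -0.31  1.21  0.   -0.17]
 -> (0.4315, 0.063, 0.072, 109) [-0.146  0.382  1.277] roll 0.0029 calls 2 each [-0.073  0.191  0.638]
```

View pics/w4.png

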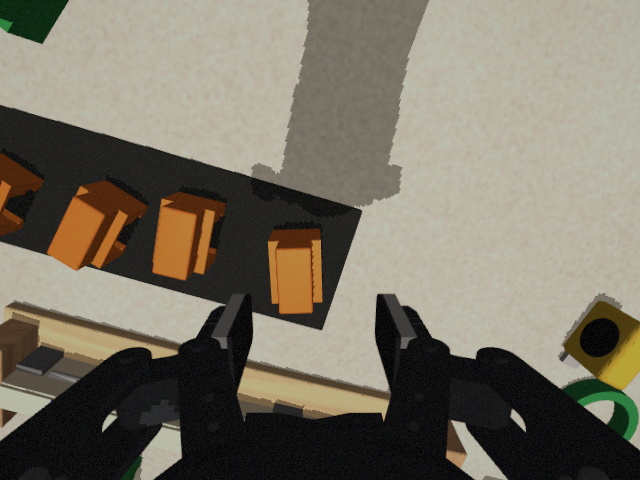

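```bash
python3 -c "
from h import *
im=cv2.imread('pics/w4.png')[:,:,::-1]
crop(im,30,170,310,155,2.5,'w4c.png')
"
```

```text
(no output)
```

View pics/w4c.png

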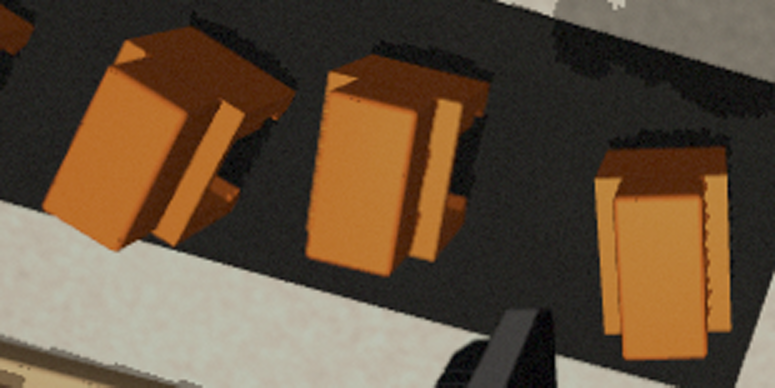

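```bash
cat >> h.py <<'E'
def blk(m,a,s,o,z=.066):
    a=(np.array(a,float)+.5)/s+np.array(o)-.5
    w=p2w(m,a,z); q=w.mean(0)
    e=(w[3]+w[2]-w[0]-w[1])/2; f=(w[1]+w[2]-w[0]-w[3])/2
    print("blk",q.round(4),"len %.4f %.4f"%(np.linalg.norm(e),np.linalg.norm(f)),"yaw",np.degrees([np.arctan2(e[1],e[0]),np.arctan2(-f[0],f[1])]).round(1))
    return q
E
python3 -c "
from h import *
m=imaging.camera_model('wrist')
for a in [[(614,196),(700,194),(708,357),(623,359)],[(328,92),(416,111),(390,276),(306,257)],[(112,66),(187,112),(119,251),(43,207)]]: blk(m,a,2.5,(30,170))
plan((.4315,.063,.072,109))
"
```

```text
blk [0.433  0.0631 0.066 ] len 0.0553 0.0271 yaw [21.2 20.7]
blk [ 0.4349 -0.0347  0.066 ] len 0.0547 0.0270 yaw [5.4 6.2]
blk [ 0.4526 -0.1102  0.066 ] len 0.0543 0.0264 yaw [-14.8 -14.1]
t 5.95 now [0.3906 0.0644 0.1996] phi 109.30 tilt [-0.0013  0.0001] w 0.0516 F [ 0.3 -0.3 -0.1] j [ 0.16  0.06 -0.31  1.21  0.   -0.17]
 -> (0.4315, 0.063, 0.072, 109) [-0.148  0.382  1.276] roll 0.0033 calls 2 each [-0.074  0.191  0.638]
```

```bash
python3 -c "
from h import *
plan((.4325,.063,.115,110.5),(.4325,.063,.071,110.5))
"
```

```text
t 5.95 now [0.3906 0.0644 0.1996] phi 109.30 tilt [-0.0013  0.0001] w 0.0516 F [ 0.3 -0.3 -0.1] j [ 0.16  0.06 -0.31  1.21  0.   -0.17]
 -> (0.4325, 0.063, 0.115, 110.5) [-0.151  0.391  0.846] roll -0.0133 calls 1 each [-0.151  0.391  0.846]
 -> (0.4325, 0.063, 0.071, 110.5) [0.   0.   0.44] roll -0.0000 calls 1 each [0.   0.   0.44]
```

carry_out(moves=[[-0.15,0.39,0.6,-0.013,0.2],[-0.15,0.39,0.85,-0.013,0.2],[-0.15,0.39,0.85,-0.013,0.2],[-0.15,0.39,0.85,-0.013,0.2],[-0.15,0.39,0.85,-0.013,0.2]])

```text
clock: 6.45
eef_pos: [0.4327, 0.063, 0.1165]
tool_rot: [0.57, 0.822, 0.0, 0.0]
ft_force: [0.3, 0.5, 0.7]
grip_width: 0.0511
```

carry_out(moves=[[0,0,0.2,0,0.2],[0,0,0.35,0,0.2],[0,0,0.44,0,0.2],[0,0,0.44,0,0.2]])

```text
clock: 6.85
eef_pos: [0.432, 0.0625, 0.0718]
tool_rot: [0.57, 0.821, 0.0, 0.0]
ft_force: [1.1, 1.2, -0.5]
grip_width: 0.0515
```

```bash
python3 -c "
from h import *
plan((.4325,.063,.071,110.5))
im=imaging.camera('wrist'); crop(im,100,200,400,280,2,'w5.png')
"
```

```text
t 6.85 now [0.432  0.0625 0.0718] phi 110.45 tilt [0.0003 0.0001] w 0.0515 F [ 1.1  1.2 -0.5] j [ 0.14  0.27 -0.42  0.88  0.   -0.21]
 -> (0.4325, 0.063, 0.071, 110.5) [0.003 0.006 0.008] roll -0.0005 calls 1 each [0.003 0.006 0.008]
```

View pics/w5.png

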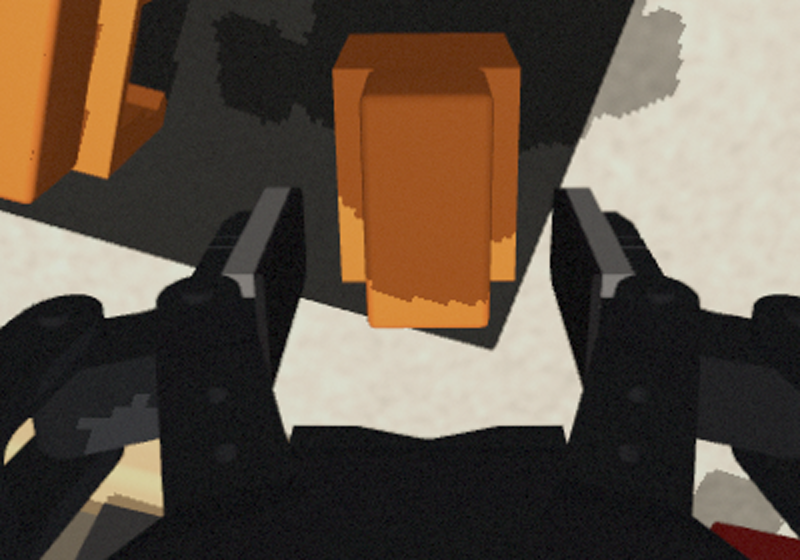

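```bash
python3 -c "
from h import *
m=imaging.camera_model('wrist')
blk(m,[(362,95),(491,97),(489,326),(369,327)],2,(100,200))
"
```

```text
blk [0.4337 0.063  0.066 ] len 0.0546 0.0268 yaw [21.  20.3]
```

carry_out(moves=[[0,0,0,0,-0.1],[0,0,0,0,-1],[0,0,0,0,-1],[0,0,0,0,-1],[0,0,0,0,-1],[0,0,0,0,-1]])

```text
clock: 7.5
eef_pos: [0.4322, 0.0623, 0.0714]
tool_rot: [0.57, 0.821, -0.0, -0.0]
ft_force: [0.1, -0.1, 0.6]
grip_width: -0.0001
```

```bash
python3 -c "
from h import *
plan((.4325,.063,.071,110.5))
im=imaging.camera('wrist'); crop(im,100,200,400,280,2,'w6.png')
"
```

```text
t 7.50 now [0.4322 0.0623 0.0714] phi 110.43 tilt [-0. -0.] w -0.0001 F [ 0.1 -0.1  0.6] j [ 0.14  0.27 -0.42  0.88 -0.   -0.21]
 -> (0.4325, 0.063, 0.071, 110.5) [0.005 0.006 0.004] roll -0.0007 calls 1 each [0.005 0.006 0.004]
```

View pics/w6.png

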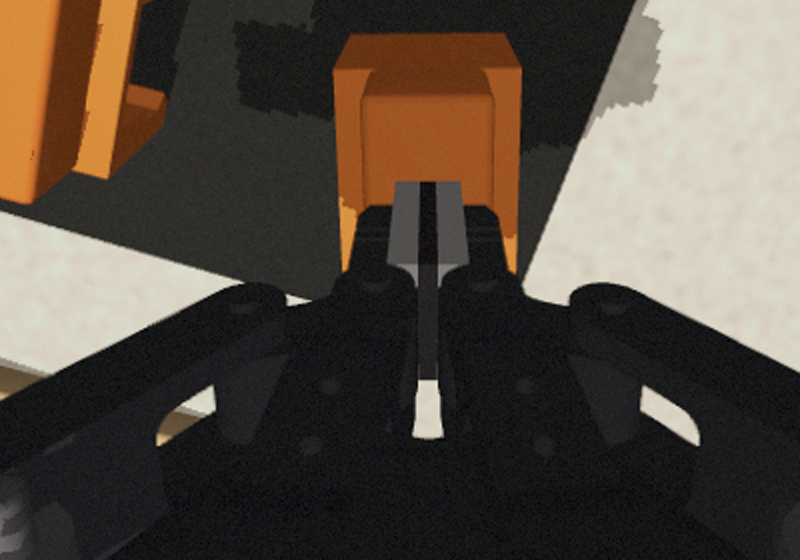

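```bash
python3 -c "
from h import *
m=imaging.camera_model('wrist'); o=bot.get_obs(); p=o['eef_pos']; r=R.from_quat(o['tool_rot']).as_matrix()
print(m['eye']-p, r.T@(m['eye']-p), r.T@R.from_quat(m['rotation']).as_matrix())
for d in [-.03,0,.006,.025,.04]: print(d, (w2p(m,p+r[:,2]*d)-[100,200])*2, (w2p(m,p+r[:,2]*d-r[:,1]*.011)-[100,200])*2)
"
```

```text
[-0.06521784 -0.02433549  0.13897899] [-3.05662550e-05 -6.96239804e-02 -1.38972088e-01] [[ 9.99999910e-01  3.88396535e-04  1.68478434e-04]
 [ 4.19920649e-04 -9.60595009e-01 -2.77951529e-01]
 [ 5.38841321e-05  2.77951575e-01 -9.60595086e-01]]
-0.03 [[427.37894886 305.54068524]] [[427.36147048 247.0308485 ]]
0 [[427.31409659 224.76005   ]] [[427.29828175 175.53468773]]
0.006 [[427.30388536 212.07182411]] [[427.28840795 164.38599461]]
0.025 [[427.27586191 177.29299191]] [[427.26141084 133.93464365]]
0.04 [[427.2574607  154.48946707]] [[427.24376132 114.05175919]]
```

carry_out(moves=[[0,0,0,0,0.2],[0,0,0,0,0.2],[0,0,0,0,0.2],[0,0,0,0,0.2],[0,0.01,0.06,0,0.2],[0,0.01,0.12,0,0.2],[0,0.01,0.16,0,0.2],[0,0.01,0.16,0,0.2]])

```text
clock: 8.35
eef_pos: [0.4323, 0.0625, 0.0544]
tool_rot: [0.57, 0.821, -0.001, -0.001]
ft_force: [-0.2, -0.3, 0.0]
grip_width: 0.0512
```

```bash
python3 -c "
from h import *
plan((.4335,.063,.05,110.5))
im=imaging.camera('wrist'); crop(im,100,200,400,280,2,'w7.png')
"
```

```text
t 8.35 now [0.4323 0.0625 0.0544] phi 110.43 tilt [-0.0021 -0.0003] w 0.0512 F [-0.2 -0.3  0. ] j [ 0.14  0.29 -0.44  0.84 -0.   -0.21]
 -> (0.4335, 0.063, 0.05, 110.5) [0.    0.013 0.044] roll -0.0008 calls 1 each [0.    0.013 0.044]
```

View pics/w7.png

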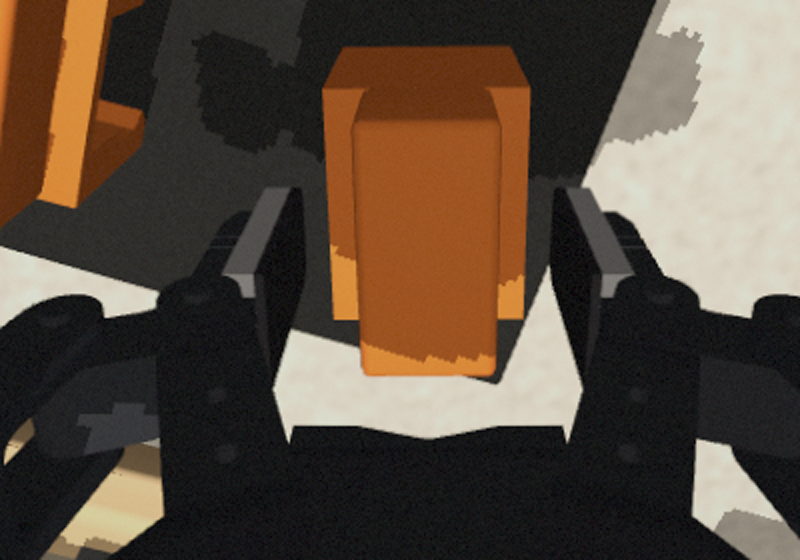

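carry_out(moves=[[0,0.01,0.03,0,0.2],[0,0.01,0.055,0,0.2],[0,0.01,0.055,0,0.2],[0,0.01,0.055,0,-0.2],[0,0.01,0.055,0,-1],[0,0.01,0.055,0,-1],[0,0.01,0.055,0,-1],[0,0.01,0.055,0,-1],[0,0.01,0.055,0,-1]])

```text
clock: 9.3
eef_pos: [0.4345, 0.0631, 0.0502]
tool_rot: [0.57, 0.821, 0.0, 0.0]
ft_force: [-0.2, 0.1, 2.8]
grip_width: 0.0269
```

carry_out(moves=[[0,0,-0.3,0,-1],[0,0,-0.7,0,-1],[0,0,-1,0,-1],[0,0,-1,0,-1]])

```text
clock: 9.7
eef_pos: [0.4369, 0.0634, 0.1537]
tool_rot: [0.57, 0.821, 0.003, 0.003]
ft_force: [0.5, 0.3, -0.8]
grip_width: 0.0266
```

```bash
python3 -c "
from h import *
plan((.43,.063,.15,94))
im=imaging.camera('wrist'); crop(im,100,200,400,280,2,'w8.png')
"
```

```text
t 9.70 now [0.4369 0.0634 0.1537] phi 110.43 tilt [0.0078 0.0011] w 0.0266 F [ 0.5  0.3 -0.8] j [ 0.14  0.18 -0.3   1.09 -0.   -0.21]
 -> (0.43, 0.063, 0.15, 94) [ 0.02  -0.066  0.037] roll 0.1826 calls 1 each [ 0.02  -0.066  0.037]
```

View pics/w8.png

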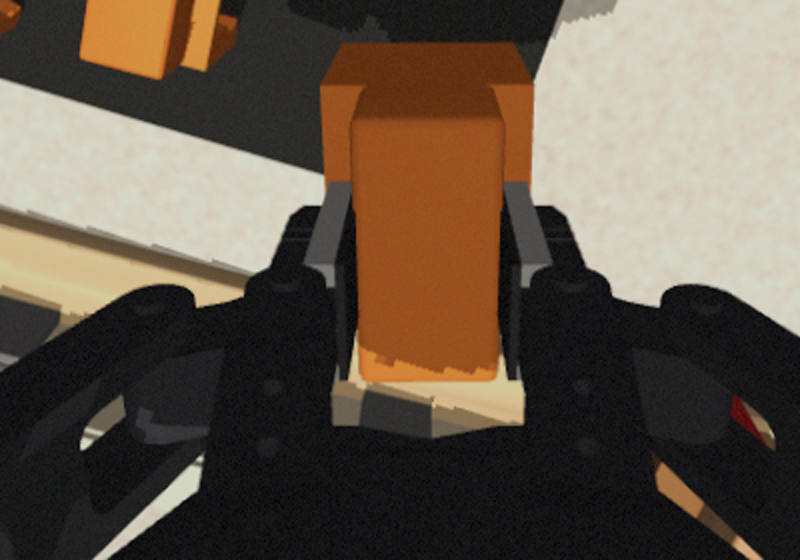

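```bash
cat >> h.py <<'E'
def held(m,o,a,s,off,dz=.0158):
    p=o["eef_pos"]; q=blk(m,a,s,off,p[2]+dz)-p
    r=R.from_quat(o["tool_rot"]).as_matrix(); print("in tool frame",(r.T@q).round(4))
E
python3 -c "
from h import *
m=imaging.camera_model('wrist');o=bot.get_obs()
held(m,o,[(352,118),(505,118),(498,380),(361,380)],2,(100,200))
plan((.55,.147,.2,94),(.606,.1516,.2,94))
"
```

```text
blk [0.434  0.0629 0.1673] len 0.0547 0.0269 yaw [20.6 20.4]
in tool frame [ 0.0002 -0.0013 -0.0158]
t 9.75 now [0.4354 0.0632 0.1515] phi 110.43 tilt [0.0041 0.0006] w 0.0267 F [ 0.9  0.1 -0.4] j [ 0.14  0.18 -0.3   1.09 -0.   -0.21]
 -> (0.55, 0.147, 0.2, 94) [ 0.385  1.366 -0.485] roll 0.1826 calls 2 each [ 0.193  0.683 -0.243]
 -> (0.606, 0.1516, 0.2, 94) [ 0.007  0.562 -0.   ] roll -0.0000 calls 1 each [ 0.007  0.562 -0.   ]
```

carry_out(moves=[[0.19,0.68,-0.1,0,-1],[0.19,0.68,-0.1,0,-1],[0.19,0.68,-0.1,0,-1]])

```text
clock: 10.05
eef_pos: [0.4925, 0.1059, 0.1582]
tool_rot: [0.57, 0.822, -0.0, -0.0]
ft_force: [0.6, -0.2, -1.3]
grip_width: 0.0268
```

carry_out(moves=[[0.19,0.68,-0.1,0.18,-1],[0.19,0.68,-0.1,0.18,-1],[0.19,0.68,-0.1,0.18,-1],[0.19,0.68,-0.1,0.18,-1],[0.19,0.68,-0.1,0.18,-1]])

```text
clock: 10.55
eef_pos: [0.5465, 0.1452, 0.1686]
tool_rot: [0.68, 0.733, -0.002, -0.001]
ft_force: [0.3, -0.7, -0.7]
grip_width: 0.0266
```

```bash
python3 -c "
from h import *
plan((.607,.1516,.135,94))
im=imaging.camera('wrist'); crop(im,0,0,640,480,1.2,'w9.png')
"
```

```text
t 10.55 now [0.5465 0.1452 0.1686] phi 94.26 tilt [-0.0035 -0.0011] w 0.0266 F [ 0.3 -0.7 -0.7] j [ 0.26  0.41  0.07  1.23 -0.    0.19]
 -> (0.607, 0.1516, 0.135, 94) [0.019 0.608 0.336] roll 0.0029 calls 1 each [0.019 0.608 0.336]
```

View pics/w9.png

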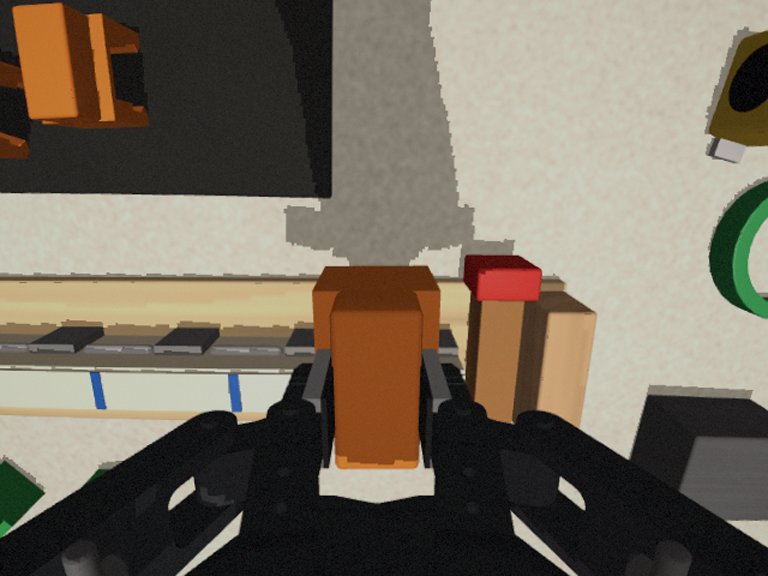

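```bash
python3 -c "
from h import *
m=imaging.camera_model('wrist');o=bot.get_obs()
s=1.2
w=p2w(m,(np.array([(232.5,374),(238,411.5),(94,372),(100,409)])+.5)/s-.5,.07); print(w.round(4)); print((w[0]+w[1])/2,(w[2]+w[3])/2)
im=cv2.imread('pics/w9.png'); cv2.imwrite('pics/w9c.png',cv2.resize(im[350:430,60:300],None,fx=3,fy=3,interpolation=2))
"
```

```text
[[ 0.6018  0.0638  0.07  ]
 [ 0.6269  0.0666  0.07  ]
 [ 0.6077 -0.0209  0.07  ]
 [ 0.6329 -0.0201  0.07  ]]
[0.61437143 0.06523182 0.07      ] [ 0.62028977 -0.0205201   0.07      ]
```

View pics/w9c.png

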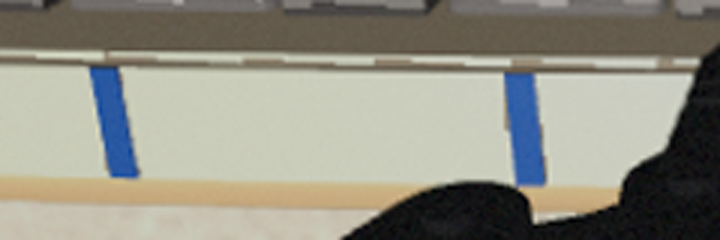

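```bash
cat >> h.py <<'E'
import pickle
def wr(name,x0=0,y0=0,w=640,h=480,s=1.):
    m=imaging.camera_model('wrist');o=bot.get_obs(); im=imaging.camera('wrist'); crop(im,x0,y0,w,h,s,name+'.png')
    cv2.imwrite('pics/'+name+'_full.png',im[:,:,::-1]); pickle.dump((m,o),open('pics/'+name+'.pkl','wb')); return m,o
def ld(name): return pickle.load(open('pics/'+name+'.pkl','rb'))
E
python3 -c "
from h import *
m,o=wr('w10',50,280,300,70,2.6)
plan((.607,.1516,.135,94))
"
```

```text
t 10.65 now [0.547  0.1453 0.1694] phi 94.23 tilt [-0.0017 -0.0006] w 0.0265 F [ 0.6  0.2 -0.5] j [ 0.26  0.41  0.07  1.23 -0.    0.19]
 -> (0.607, 0.1516, 0.135, 94) [0.019 0.603 0.344] roll 0.0025 calls 1 each [0.019 0.603 0.344]
```

View pics/w10.png

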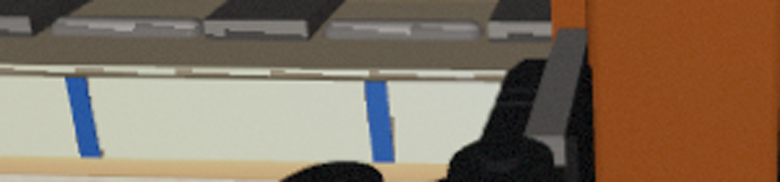

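```bash
python3 -c "
from h import *
m,o=ld('w10'); s=2.6
w=p2w(m,(np.array([(375,82),(383.5,162),(76,77),(92,157)])+.5)/s-.5+[50,280],.07); print(w.round(4)); print((w[0]+w[1])/2,(w[2]+w[3])/2)
print(w2p(m,[[.6117,.067,.07],[.6178,-.0178,.07]]))
"
```

```text
[[ 0.6015  0.064   0.07  ]
 [ 0.6263  0.0659  0.07  ]
 [ 0.6071 -0.0204  0.07  ]
 [ 0.6322 -0.0186  0.07  ]]
[0.61391009 0.06494395 0.07      ] [ 0.6196674  -0.01949345  0.07      ]
[[198.3406475  324.30578931]
 [ 83.97180568 322.81475489]]
```

```bash
python3 -c "
from h import *
plan((.609,.1505,.135,94))
"
```

```text
t 10.65 now [0.547  0.1453 0.1694] phi 94.23 tilt [-0.0017 -0.0006] w 0.0265 F [ 0.6  0.2 -0.5] j [ 0.26  0.41  0.07  1.23 -0.    0.19]
 -> (0.609, 0.1505, 0.135, 94) [0.006 0.622 0.344] roll 0.0025 calls 1 each [0.006 0.622 0.344]
```

carry_out(moves=[[0.006,0.4,0.1,0.002,-1],[0.006,0.62,0.2,0.002,-1],[0.006,0.62,0.34,0.002,-1],[0.006,0.62,0.34,0.002,-1],[0.006,0.62,0.34,0.002,-1]])

```text
clock: 11.15
eef_pos: [0.6091, 0.1508, 0.1358]
tool_rot: [0.682, 0.732, -0.001, -0.0]
ft_force: [0.1, 0.6, -0.7]
grip_width: 0.0266
```

```bash
python3 -c "
from h import *
m,o=wr('w11',0,0,640,480,1.2)
plan((.609,.1505,.112,94))
im=imaging.camera('scene'); crop(im,220,220,220,90,3.6,'s11.png')
"
```

```text
t 11.20 now [0.6096 0.151  0.1365] phi 94.05 tilt [ 0. -0.] w 0.0265 F [ 0.5 -1.  -0.3] j [ 0.24  0.55  0.21  1.23 -0.    0.17]
 -> (0.609, 0.1505, 0.112, 94) [-0.005 -0.006  0.245] roll 0.0006 calls 1 each [-0.005 -0.006  0.245]
```

View pics/w11.png

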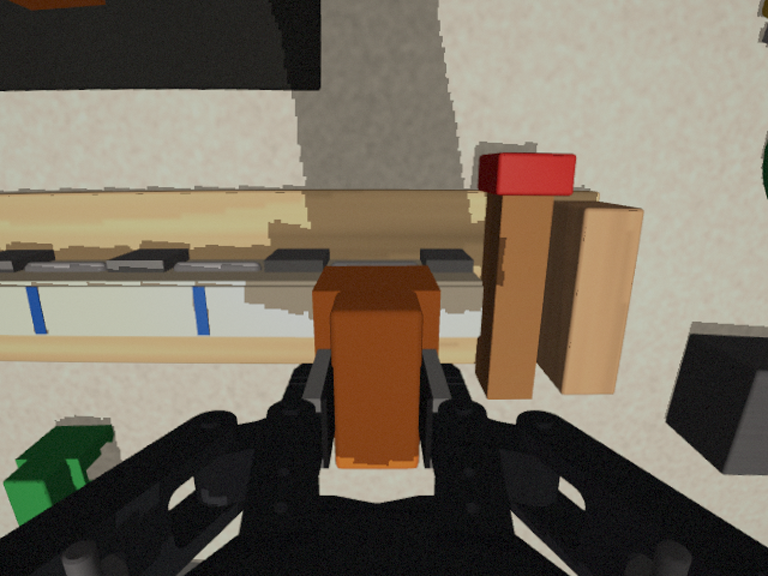

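View pics/s11.png

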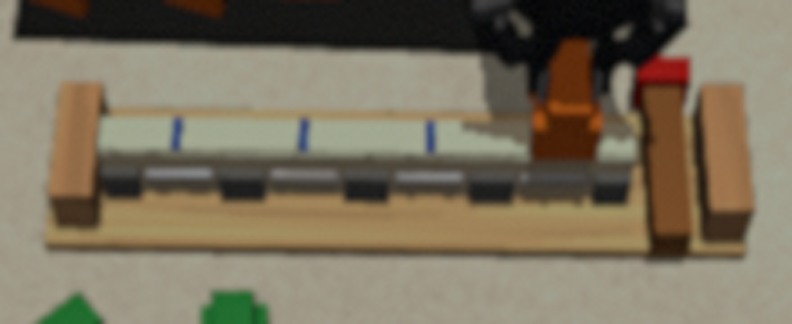

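```bash
python3 -c "
from h import *
m,o=ld('w11'); s=1.2
w=p2w(m,(np.array([(199.5,287),(204.5,335),(34,287),(42,333)])+.5)/s-.5,.07); a=(w[0]+w[1])/2;b=(w[2]+w[3])/2; print(w.round(4),a,b, a+(a-b))
held(m,o,[(334,308),(422,308),(418,467),(337,467)],1.2,(0,0))
"
```

```text
[[ 0.6016  0.0649  0.07  ]
 [ 0.6263  0.0664  0.07  ]
 [ 0.6074 -0.0189  0.07  ]
 [ 0.6317 -0.0182  0.07  ]] [0.61392657 0.06567262 0.07      ] [ 0.61953596 -0.01856336  0.07      ] [0.60831717 0.14990861 0.07      ]
blk [0.6071 0.1513 0.1516] len 0.0550 0.0262 yaw [3.9 4. ]
in tool frame [ 0.0006 -0.002  -0.0158]
```

carry_out(moves=[[-0.008,0.006,0.1,0,-1],[-0.008,0.006,0.2,0,-1],[-0.008,0.006,0.25,0,-1],[-0.008,0.006,0.25,0,-1]])

```text
clock: 11.65
eef_pos: [0.6095, 0.1503, 0.1093]
tool_rot: [0.682, 0.732, -0.001, -0.001]
ft_force: [-0.2, 0.2, -0.6]
grip_width: 0.0267
```

carry_out(moves=[[0,0,0.08,0,-1],[0,0,0.14,0,-1],[0,0,0.19,0,-1],[0,0,0.21,0,-1],[0,0,0.21,0,-1]])

```text
clock: 12.15
eef_pos: [0.6099, 0.1504, 0.0893]
tool_rot: [0.682, 0.732, -0.001, -0.001]
ft_force: [-3.1, -0.6, 0.3]
grip_width: 0.0268
```

```bash
python3 -c "
from h import *
plan((.609,.1505,.0885,94))
m,o=wr('w12',0,0,640,480,1.2)
"
```

```text
t 12.15 now [0.6099 0.1504 0.0893] phi 94.06 tilt [-0.0019 -0.0004] w 0.0268 F [-3.1 -0.6  0.3] j [0.24 0.58 0.14 1.13 0.   0.17]
 -> (0.609, 0.1505, 0.0885, 94) [ 0.002 -0.009  0.008] roll 0.0006 calls 1 each [ 0.002 -0.009  0.008]
```

View pics/w12.png

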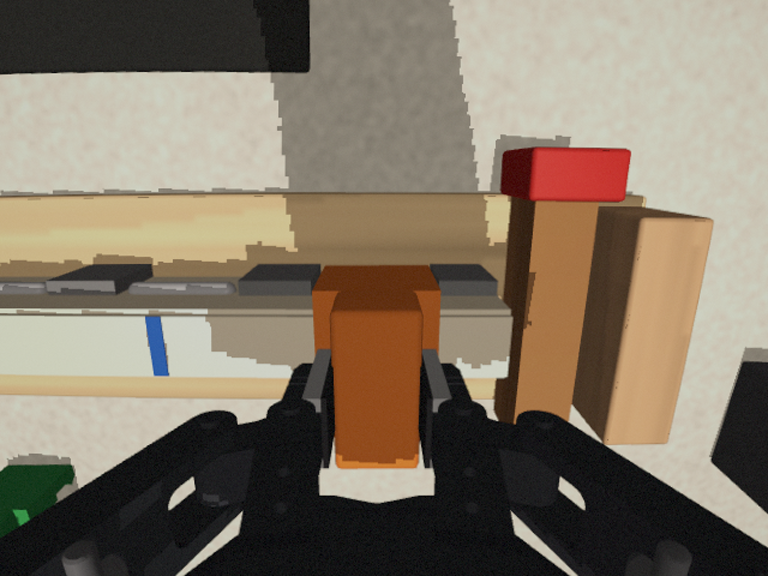

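carry_out(moves=[[0,-0.008,0.008,0,-1],[0,-0.008,0.008,0,0.2],[0,-0.008,0.008,0,0.2],[0,-0.008,0.008,0,0.2],[0,-0.008,0.008,0,0.2],[0,-0.008,-0.3,0,0.2],[0,-0.008,-0.8,0,0.2],[0,-0.008,-1,0,0.2],[0,-0.008,-1,0,0.2]])

```text
clock: 13.1
eef_pos: [0.6127, 0.1512, 0.195]
tool_rot: [0.682, 0.732, 0.004, 0.003]
ft_force: [-0.1, -0.7, -0.4]
grip_width: 0.0513
```

```bash
python3 -c "
from h import *
m,o=wr('w13',150,180,340,260,2.3)
plan((.5,.0,.19,96),(.42,-.035,.15,96))
"
```

```text
t 13.15 now [0.6113 0.1508 0.1923] phi 94.05 tilt [0.0051 0.0012] w 0.0516 F [-0.2  0.6 -0.1] j [ 0.24  0.52  0.3   1.35 -0.    0.17]
 -> (0.5, 0.0, 0.19, 96) [-1.425 -1.217  0.023] roll -0.0216 calls 2 each [-0.713 -0.609  0.011]
 -> (0.42, -0.035, 0.15, 96) [-0.264 -0.832  0.4  ] roll -0.0000 calls 1 each [-0.264 -0.832  0.4  ]
```

View pics/w13.png

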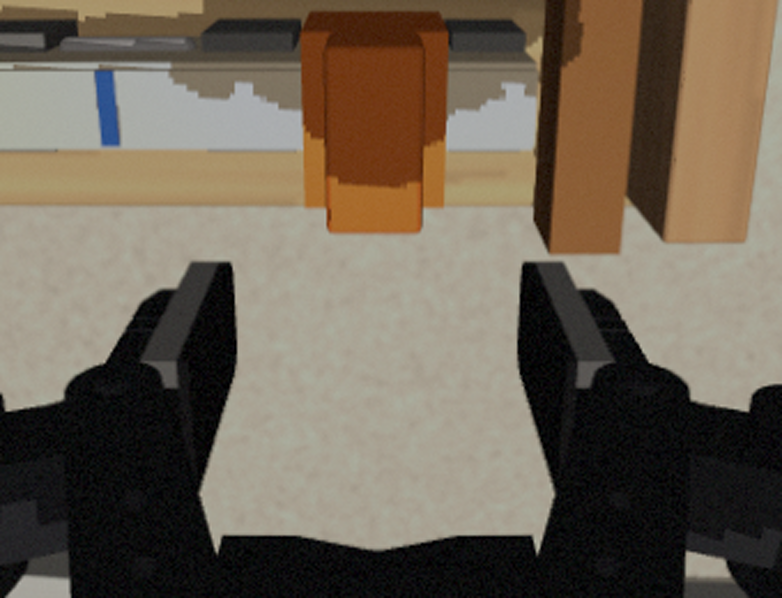

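```bash
python3 -c "
from h import *
plan((.435,-.0347,.115,95.8))
"
```

```text
t 13.15 now [0.6113 0.1508 0.1923] phi 94.05 tilt [0.0051 0.0012] w 0.0516 F [-0.2  0.6 -0.1] j [ 0.24  0.52  0.3   1.35 -0.    0.17]
 -> (0.435, -0.0347, 0.115, 95.8) [-1.726 -1.89   0.773] roll -0.0194 calls 2 each [-0.863 -0.945  0.386]
```

carry_out(moves=[[-0.86,-0.94,0,0,0.2],[-0.86,-0.94,0,0,0.2],[-0.86,-0.94,0,0,0.2],[-0.86,-0.94,0,0,0.2]])

```text
clock: 13.55
eef_pos: [0.5183, 0.0556, 0.1881]
tool_rot: [0.683, 0.731, -0.002, -0.002]
ft_force: [0.9, 0.7, -0.0]
grip_width: 0.0517
```

carry_out(moves=[[-0.86,-0.94,0.3,-0.02,0.2],[-0.86,-0.94,0.6,-0.02,0.2],[-0.86,-0.94,0.6,-0.02,0.2],[-0.86,-0.94,0.6,-0.02,0.2],[-0.86,-0.94,0.6,-0.02,0.2]])

```text
clock: 14.05
eef_pos: [0.4338, -0.0344, 0.1287]
tool_rot: [0.671, 0.742, -0.0, -0.001]
ft_force: [0.4, 0.7, 0.2]
grip_width: 0.0511
```

```bash
python3 -c "
from h import *
m,o=wr('w14',100,200,400,280,2)
plan((.435,-.0347,.0495,95.8))
"
```

```text
t 14.10 now [ 0.4355 -0.0341  0.1298] phi 95.85 tilt [0.0007 0.0004] w 0.0512 F [0.6 0.1 1.1] j [-0.08  0.2  -0.34  1.03  0.   -0.18]
 -> (0.435, -0.0347, 0.0495, 95.8) [-0.005 -0.006  0.803] roll 0.0006 calls 1 each [-0.005 -0.006  0.803]
```

View pics/w14.png

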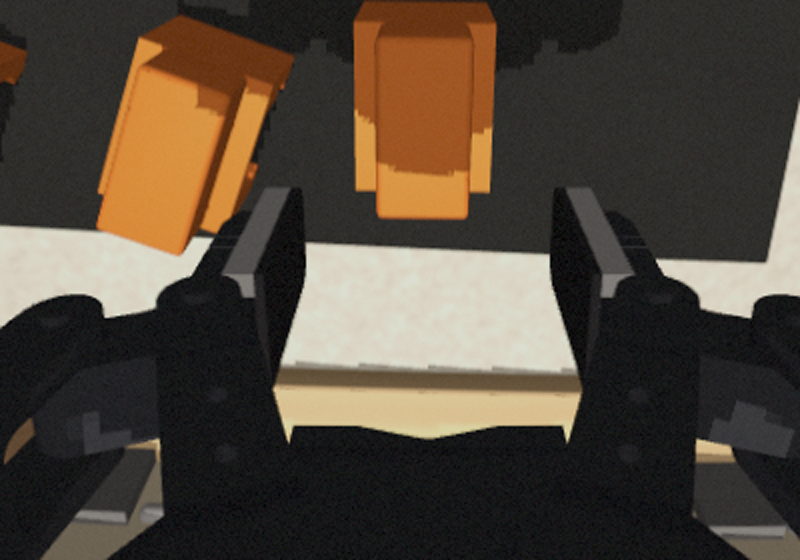

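```bash
python3 -c "
from h import *
m,o=ld('w14'); blk(m,[(376,37),(474,37),(468,218),(377,219)],2,(100,200)); print(o['eef_pos'])
blk(m,[(149,64),(240,93),(181,255),(96,228)],2,(100,200));
"
```

```text
blk [ 0.4352 -0.0352  0.066 ] len 0.0554 0.0273 yaw [4.9 6.1]
[ 0.4338125  -0.03441408  0.12873822]
blk [ 0.4528 -0.1098  0.066 ] len 0.0560 0.0268 yaw [-17.3 -13.3]
```

carry_out(moves=[[-0.005,-0.005,0.2,0,0],[-0.005,-0.005,0.5,0,0],[-0.005,-0.005,0.7,0,0],[-0.005,-0.005,0.8,0,0],[-0.005,-0.005,0.8,0,0]])

```text
clock: 14.6
eef_pos: [0.4346, -0.0342, 0.0492]
tool_rot: [0.67, 0.743, -0.0, -0.001]
ft_force: [-0.8, 0.0, 0.4]
grip_width: 0.043
```

```bash
python3 -c "
from h import *
plan((.435,-.0347,.0495,95.8))
"
```

```text
t 14.60 now [ 0.4346 -0.0342  0.0492] phi 95.94 tilt [-0.0012  0.0002] w 0.0430 F [-0.8  0.   0.4] j [-0.08  0.3  -0.45  0.82  0.   -0.18]
 -> (0.435, -0.0347, 0.0495, 95.8) [-0.005  0.004 -0.003] roll 0.0015 calls 1 each [-0.005  0.004 -0.003]
```

carry_out(moves=[[-0.005,0.006,-0.003,0,-0.2],[-0.005,0.006,-0.003,0,-1],[-0.005,0.006,-0.003,0,-1],[-0.005,0.006,-0.003,0,-1],[-0.005,0.006,-0.003,0,-1],[-0.005,0.006,-0.003,0,-1]])

```text
clock: 15.2
eef_pos: [0.4366, -0.0354, 0.0516]
tool_rot: [0.67, 0.742, 0.001, 0.002]
ft_force: [2.0, 0.1, 6.1]
grip_width: 0.0267
```

carry_out(moves=[[0,0,-0.3,0,-1],[0,0,-0.7,0,-1],[0,0,-1,0,-1],[0,0,-1,0,-1]])

```text
clock: 15.6
eef_pos: [0.4373, -0.0357, 0.1542]
tool_rot: [0.67, 0.742, 0.002, 0.003]
ft_force: [0.8, 0.6, -1.5]
grip_width: 0.0267
```

```bash
python3 -c "
from h import *
plan((.6147,.0657,.155,94))
"
```

```text
t 15.60 now [ 0.4373 -0.0357  0.1542] phi 95.84 tilt [ 0.0078 -0.0008] w 0.0267 F [ 0.8  0.6 -1.5] j [-0.08  0.17 -0.3   1.09 -0.   -0.18]
 -> (0.6147, 0.0657, 0.155, 94) [ 0.828  1.868 -0.008] roll 0.0205 calls 2 each [ 0.414  0.934 -0.004]
```

carry_out(moves=[[0.41,0.93,-0.05,0,-1],[0.41,0.93,-0.05,0,-1],[0.41,0.93,-0.05,0,-1],[0.41,0.93,-0.05,0,-1]])

```text
clock: 16.0
eef_pos: [0.5225, 0.0154, 0.1532]
tool_rot: [0.67, 0.743, -0.001, -0.001]
ft_force: [-0.4, -0.4, -1.1]
grip_width: 0.0263
```

carry_out(moves=[[0.41,0.93,0,0.02,-1],[0.41,0.93,0,0.02,-1],[0.41,0.93,0,0.02,-1],[0.41,0.93,0,0.02,-1],[0.41,0.93,0,0.02,-1],[0.41,0.93,0,0.02,-1]])

```text
clock: 16.6
eef_pos: [0.6099, 0.0642, 0.1555]
tool_rot: [0.682, 0.731, -0.0, -0.0]
ft_force: [-0.7, -0.0, -0.6]
grip_width: 0.0267
```

```bash
python3 -c "
from h import *
m,o=wr('w15',0,0,640,480,1.2)
plan((.6147,.0657,.135,94))
"
```

```text
t 16.65 now [0.6102 0.0642 0.1558] phi 93.99 tilt [-0.0001 -0.0001] w 0.0265 F [ 0.6 -0.2 -1.3] j [ 0.1   0.51  0.19  1.25 -0.    0.04]
 -> (0.6147, 0.0657, 0.135, 94) [0.012 0.046 0.208] roll -0.0001 calls 1 each [0.012 0.046 0.208]
```

View pics/w15.png

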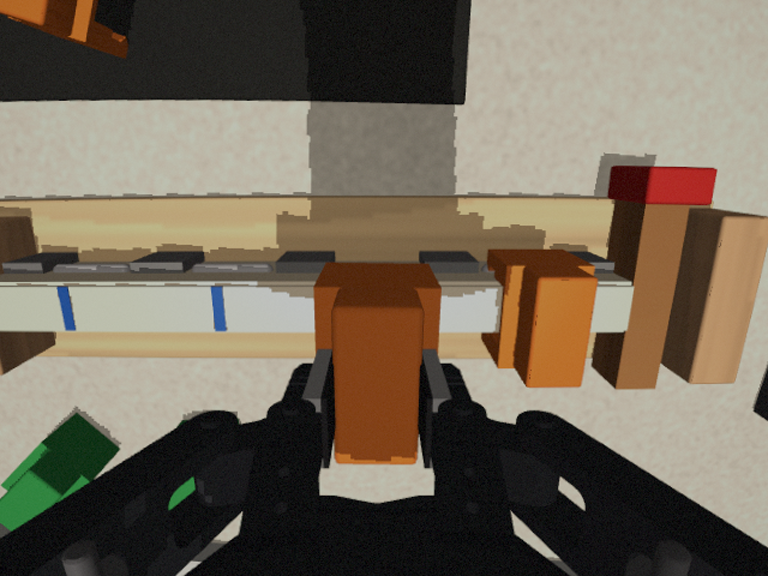

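```bash
python3 -c "
from h import *
m,o=ld('w15'); s=1.2
w=p2w(m,(np.array([(215.5,287),(221.5,331),(64,287),(70.5,330)])+.5)/s-.5,.07); a=(w[0]+w[1])/2;b=(w[2]+w[3])/2; print(a,b, 'st2',a+(a-b))
held(m,o,[(334,305),(423,305),(418,463),(337,463)],1.2,(0,0),.0144); print(o['eef_pos'])
m,o=ld('w11');held(m,o,[(334,308),(422,308),(418,467),(337,467)],1.2,(0,0),.0158)
"
```

```text
[ 0.6200589  -0.01967952  0.07      ] [ 0.6257916  -0.10388978  0.07      ] st2 [0.6143262  0.06453074 0.07      ]
blk [0.6074 0.0647 0.1699] len 0.0550 0.0265 yaw [3.7 4. ]
in tool frame [ 0.0007 -0.0025 -0.0144]
[0.60992886 0.06418804 0.15554536]
blk [0.6071 0.1513 0.1516] len 0.0550 0.0262 yaw [3.9 4. ]
in tool frame [ 0.0006 -0.002  -0.0158]
```

carry_out(moves=[[0.014,0.056,0.15,0,-1],[0.014,0.056,0.3,0,-1],[0.014,0.056,0.42,0,-1],[0.014,0.056,0.42,0,-1]])

```text
clock: 17.05
eef_pos: [0.6149, 0.0666, 0.1104]
tool_rot: [0.682, 0.732, -0.002, -0.002]
ft_force: [-0.1, 0.0, -0.6]
grip_width: 0.0266
```

carry_out(moves=[[0,0,0.08,0,-1],[0,0,0.14,0,-1],[0,0,0.19,0,-1],[0,0,0.22,0,-1],[0,0,0.22,0,-1]])

```text
clock: 17.55
eef_pos: [0.6165, 0.067, 0.0908]
tool_rot: [0.682, 0.732, -0.0, -0.0]
ft_force: [-2.0, -0.6, -0.8]
grip_width: 0.0266
```

```bash
python3 -c "
from h import *
plan((.6155,.0653,.0905,94))
"
```

```text
t 17.55 now [0.6165 0.067  0.0908] phi 94.06 tilt [-0.001 -0.   ] w 0.0266 F [-2.  -0.6 -0.8] j [0.11 0.57 0.11 1.12 0.   0.04]
 -> (0.6155, 0.0653, 0.0905, 94) [-0.016 -0.011  0.003] roll 0.0006 calls 1 each [-0.016 -0.011  0.003]
```

carry_out(moves=[[-0.01,-0.008,0.006,0,-1],[-0.01,-0.008,0.006,0,0],[-0.01,-0.008,0.006,0,0],[-0.01,-0.008,0.006,0,0],[-0.01,-0.008,0.006,0,0],[-0.01,-0.008,-0.3,0,0],[-0.01,-0.008,-0.8,0,0],[-0.01,-0.008,-1,0,0],[-0.01,-0.008,-1,0,0],[-0.01,-0.008,-1,0,0]])

```text
clock: 18.55
eef_pos: [0.6163, 0.0659, 0.1915]
tool_rot: [0.682, 0.732, 0.0, 0.0]
ft_force: [-0.2, 0.5, -0.1]
grip_width: 0.0427
```

```bash
python3 -c "
from h import *
m,o=wr('w16',150,180,340,260,2.3)
plan((.4527,-.11,.115,75.3))
"
```

```text
t 18.60 now [0.6155 0.0658 0.1902] phi 94.06 tilt [-0.0015 -0.0002] w 0.0430 F [-0.4 -0.2 -0.9] j [ 0.11  0.5   0.27  1.34 -0.    0.04]
 -> (0.4527, -0.11, 0.115, 75.3) [-1.639 -1.749  0.752] roll 0.2084 calls 2 each [-0.819 -0.874  0.376]
```

View pics/w16.png

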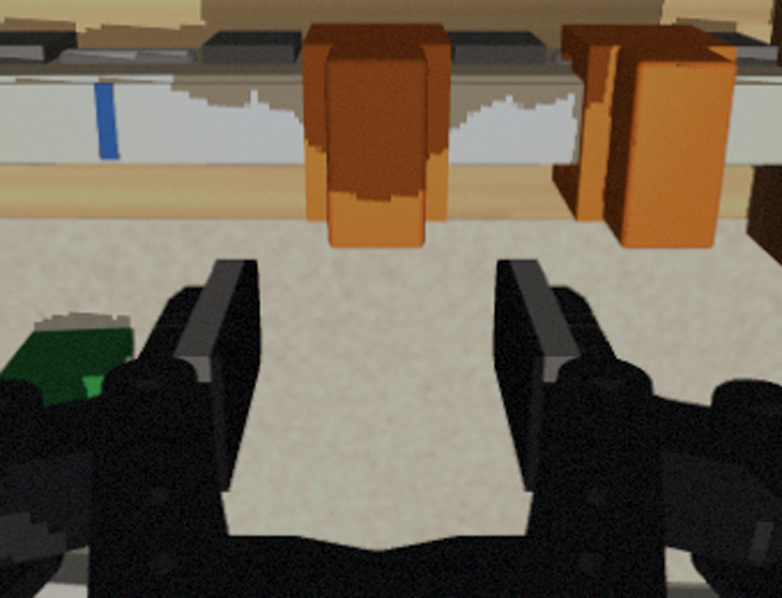

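carry_out(moves=[[-0.82,-0.87,0,0,0],[-0.82,-0.87,0,0,0],[-0.82,-0.87,0,0,0],[-0.82,-0.87,0,0,0]])

```text
clock: 19.0
eef_pos: [0.5319, -0.0239, 0.1894]
tool_rot: [0.683, 0.731, -0.002, -0.002]
ft_force: [1.0, -0.6, -0.8]
grip_width: 0.0424
```

carry_out(moves=[[-0.82,-0.87,0.3,0.207,0],[-0.82,-0.87,0.6,0.207,0],[-0.82,-0.87,0.6,0.207,0],[-0.82,-0.87,0.6,0.207,0],[-0.82,-0.87,0.6,0.207,0],[-0.82,-0.87,0.6,0.207,0]])

```text
clock: 19.6
eef_pos: [0.4557, -0.1095, 0.1314]
tool_rot: [0.791, 0.612, 0.001, 0.0]
ft_force: [-0.2, -1.1, 0.9]
grip_width: 0.0427
```

```bash
python3 -c "
from h import *
m,o=wr('w17',100,200,400,280,2)
plan((.4527,-.11,.0515,75.3))
"
```

```text
t 19.65 now [ 0.4559 -0.1094  0.1317] phi 75.52 tilt [ 0.0018 -0.0001] w 0.0428 F [-0.4 -0.1  0.7] j [-0.24  0.25 -0.26  1.06  0.    0.02]
 -> (0.4527, -0.11, 0.0515, 75.3) [-0.014 -0.029  0.802] roll 0.0024 calls 1 each [-0.014 -0.029  0.802]
```

View pics/w17.png

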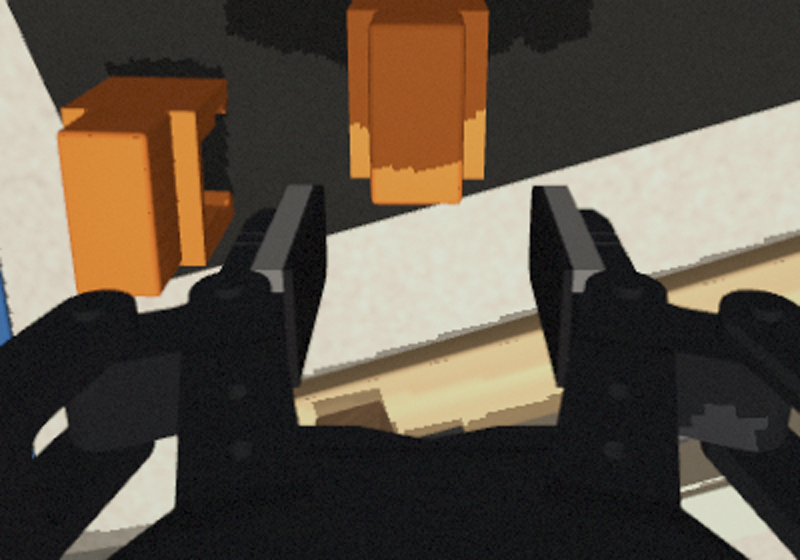

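```bash
python3 -c "
from h import *
m,o=ld('w17'); q=blk(m,[(370,25),(465,24),(462,203),(371,204)],2,(100,200)); 
blk(m,[(59,132),(147,134),(161,296),(75,294)],2,(100,200));
plan((q[0],q[1],.0515,75.3))
"
```

```text
blk [ 0.4532 -0.1115  0.066 ] len 0.0548 0.0271 yaw [-15.1 -13.9]
blk [ 0.4608 -0.2106  0.066 ] len 0.0546 0.0271 yaw [-16.9 -15.5]
t 19.65 now [ 0.4559 -0.1094  0.1317] phi 75.52 tilt [ 0.0018 -0.0001] w 0.0428 F [-0.4 -0.1  0.7] j [-0.24  0.25 -0.26  1.06  0.    0.02]
 -> (np.float64(0.45319905980904407), np.float64(-0.11145859805450724), 0.0515, 75.3) [-0.027 -0.021  0.802] roll 0.0024 calls 1 each [-0.027 -0.021  0.802]
```

carry_out(moves=[[-0.025,-0.025,0.2,0.002,0],[-0.025,-0.025,0.5,0.002,0],[-0.025,-0.025,0.7,0.002,0],[-0.025,-0.025,0.8,0.002,0],[-0.025,-0.025,0.8,0.002,0],[-0.025,-0.025,0.8,0.002,-1],[-0.025,-0.025,0.8,0.002,-1],[-0.025,-0.025,0.8,0.002,-1],[-0.025,-0.025,0.8,0.002,-1],[-0.025,-0.025,0.8,0.002,-1]])

```text
clock: 20.65
eef_pos: [0.4523, -0.112, 0.0522]
tool_rot: [0.792, 0.61, 0.001, 0.001]
ft_force: [0.7, 0.1, 5.1]
grip_width: 0.0269
```

carry_out(moves=[[0,0,-0.3,0,-1],[0,0,-0.7,0,-1],[0,0,-1,0,-1],[0,0,-1,0,-1]])

```text
clock: 21.05
eef_pos: [0.454, -0.1126, 0.1555]
tool_rot: [0.792, 0.61, 0.003, 0.003]
ft_force: [0.4, 0.7, -1.2]
grip_width: 0.0267
```

```bash
python3 -c "
from h import *
plan((.615,-.0195,.155,94))
"
```

```text
t 21.05 now [ 0.454  -0.1126  0.1555] phi 75.24 tilt [ 0.0082 -0.0022] w 0.0267 F [ 0.4  0.7 -1.2] j [-0.24  0.22 -0.23  1.11 -0.    0.01]
 -> (0.615, -0.0195, 0.155, 94) [1.311 1.32  0.005] roll -0.2085 calls 2 each [0.655 0.66  0.002]
```

carry_out(moves=[[0.65,0.66,-0.05,0,-1],[0.65,0.66,-0.05,0,-1],[0.65,0.66,-0.05,0,-1],[0.65,0.66,-0.05,0,-1]])

```text
clock: 21.45
eef_pos: [0.5309, -0.0652, 0.1546]
tool_rot: [0.792, 0.611, -0.001, -0.001]
ft_force: [-0.0, 0.1, -1.4]
grip_width: 0.0267
```

carry_out(moves=[[0.65,0.66,0,-0.208,-1],[0.65,0.66,0,-0.208,-1],[0.65,0.66,0,-0.208,-1],[0.65,0.66,0,-0.208,-1],[0.65,0.66,0,-0.208,-1],[0.65,0.66,0,-0.208,-1]])

```text
clock: 22.05
eef_pos: [0.6105, -0.0207, 0.1563]
tool_rot: [0.683, 0.73, -0.0, -0.0]
ft_force: [-0.2, 0.3, -0.8]
grip_width: 0.0265
```

```bash
python3 -c "
from h import *
m,o=wr('w18',0,0,640,480,1.2)
plan((.621,-.0195,.115,94))
"
```

```text
t 22.10 now [ 0.6108 -0.0206  0.1566] phi 93.86 tilt [-0.0003 -0.0001] w 0.0267 F [ 0.1 -0.  -0.6] j [-0.03  0.5   0.18  1.25 -0.   -0.1 ]
 -> (0.621, -0.0195, 0.115, 94) [0.004 0.102 0.416] roll -0.0016 calls 1 each [0.004 0.102 0.416]
```

View pics/w18.png

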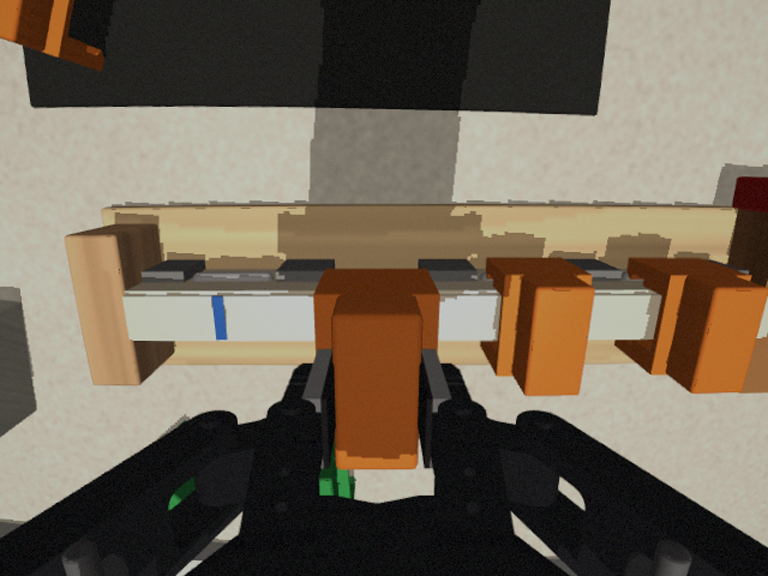

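```bash
python3 -c "
from h import *
m,o=ld('w18'); s=1.2
w=p2w(m,(np.array([(216.5,296),(222,339.5)])+.5)/s-.5,.07); a=(w[0]+w[1])/2; print(a, 'st1',a+[-.0057,.0848,0])
held(m,o,[(334,310),(422,310),(418,468),(337,468)],1.2,(0,0),.0138)
plan()
"
```

```text
[ 0.62569911 -0.10456022  0.07      ] st1 [ 0.61999911 -0.01976022  0.07      ]
blk [ 0.6101 -0.02    0.1701] len 0.0557 0.0266 yaw [3.7 3.8]
in tool frame [ 0.0006 -0.0003 -0.0138]
t 22.10 now [ 0.6108 -0.0206  0.1566] phi 93.86 tilt [-0.0003 -0.0001] w 0.0267 F [ 0.1 -0.  -0.6] j [-0.03  0.5   0.18  1.25 -0.   -0.1 ]
```

carry_out(moves=[[0.005,0.085,0.15,0,-1],[0.005,0.085,0.3,0,-1],[0.005,0.085,0.42,0,-1],[0.005,0.085,0.42,0,-1]])

```text
clock: 22.5
eef_pos: [0.6184, -0.0187, 0.1112]
tool_rot: [0.682, 0.731, -0.002, -0.002]
ft_force: [0.1, -0.5, -1.2]
grip_width: 0.0264
```

carry_out(moves=[[0,0,0.08,0,-1],[0,0,0.14,0,-1],[0,0,0.19,0,-1],[0,0,0.22,0,-1],[0,0,0.22,0,-1]])

```text
clock: 23.0
eef_pos: [0.6199, -0.0186, 0.0918]
tool_rot: [0.682, 0.731, -0.0, -0.0]
ft_force: [-2.0, 0.6, -1.4]
grip_width: 0.0267
```

```bash
python3 -c "
from h import *
plan((.6193,-.0195,.091,94))
"
```

```text
t 23.00 now [ 0.6199 -0.0186  0.0918] phi 93.97 tilt [-0.0009  0.    ] w 0.0267 F [-2.   0.6 -1.4] j [-0.03  0.57  0.12  1.12 -0.   -0.1 ]
 -> (0.6193, -0.0195, 0.091, 94) [-0.009 -0.007  0.008] roll -0.0004 calls 1 each [-0.009 -0.007  0.008]
```

carry_out(moves=[[-0.006,-0.008,0.006,0,-1],[-0.006,-0.008,0.006,0,0],[-0.006,-0.008,0.006,0,0],[-0.006,-0.008,0.006,0,0],[-0.006,-0.008,0.006,0,0],[-0.006,-0.008,-0.3,0,0],[-0.006,-0.008,-0.8,0,0],[-0.006,-0.008,-1,0,0],[-0.006,-0.008,-1,0,0],[-0.006,-0.008,-1,0,0]])

```text
clock: 24.0
eef_pos: [0.6198, -0.0193, 0.1925]
tool_rot: [0.682, 0.731, 0.0, 0.0]
ft_force: [-0.1, -0.5, -0.5]
grip_width: 0.0422
```

```bash
python3 -c "
from h import *
plan((.4605,-.2106,.13,73.8))
m,o=wr('w19',150,180,340,260,2.3)
"
```

```text
t 24.00 now [ 0.6198 -0.0193  0.1925] phi 93.96 tilt [ 0.0011 -0.    ] w 0.0422 F [-0.1 -0.5 -0.5] j [-0.03  0.5   0.27  1.34 -0.   -0.1 ]
 -> (0.4605, -0.2106, 0.13, 73.8) [-1.799 -1.721  0.625] roll 0.2241 calls 2 each [-0.899 -0.861  0.312]
```

View pics/w19.png

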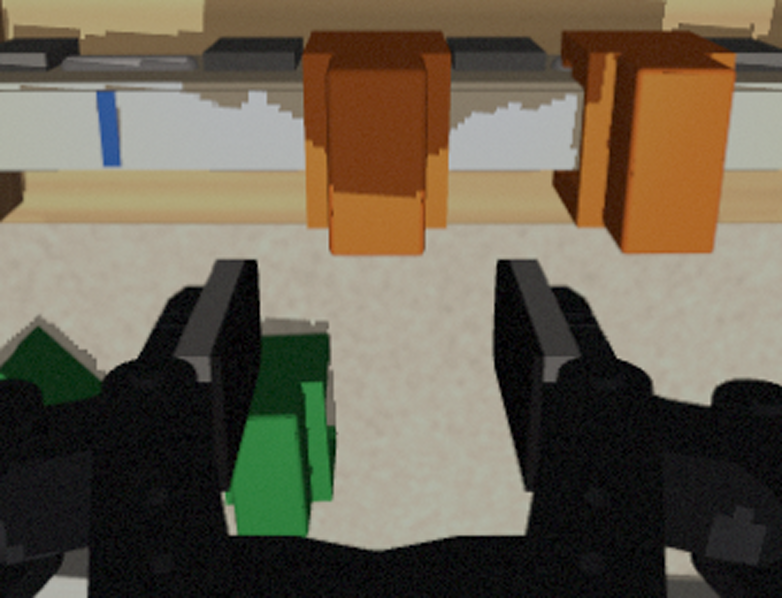

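Three clips are set. The fourth is next.

carry_out(moves=[[-0.9,-0.86,0,0,0],[-0.9,-0.86,0,0,0],[-0.9,-0.86,0,0,0],[-0.9,-0.86,0,0,0]])

```text
clock: 24.45
eef_pos: [0.5366, -0.1171, 0.1903]
tool_rot: [0.684, 0.73, -0.002, -0.002]
ft_force: [-0.2, -0.0, -0.5]
grip_width: 0.0434
```

carry_out(moves=[[-0.9,-0.86,0.3,0.223,0],[-0.9,-0.86,0.6,0.223,0],[-0.9,-0.86,0.6,0.223,0],[-0.9,-0.86,0.6,0.223,0],[-0.9,-0.86,0.6,0.223,0],[-0.9,-0.86,0.6,0.223,0]])

```text
clock: 25.05
eef_pos: [0.4617, -0.2101, 0.1323]
tool_rot: [0.799, 0.602, 0.0, 0.0]
ft_force: [0.4, 0.1, 0.5]
grip_width: 0.0427
```

```bash
python3 -c "
from h import *
m,o=wr('w20',100,200,400,280,2)
plan((.4605,-.2106,.0515,73.8))
"
```

```text
t 25.10 now [ 0.462  -0.21    0.1326] phi 74.02 tilt [ 0.0015 -0.0002] w 0.0428 F [-1.  -0.1  0.1] j [-0.43  0.32 -0.16  1.09  0.   -0.15]
 -> (0.4605, -0.2106, 0.0515, 73.8) [-0.01  -0.012  0.811] roll 0.0024 calls 1 each [-0.01  -0.012  0.811]
```

View pics/w20.png

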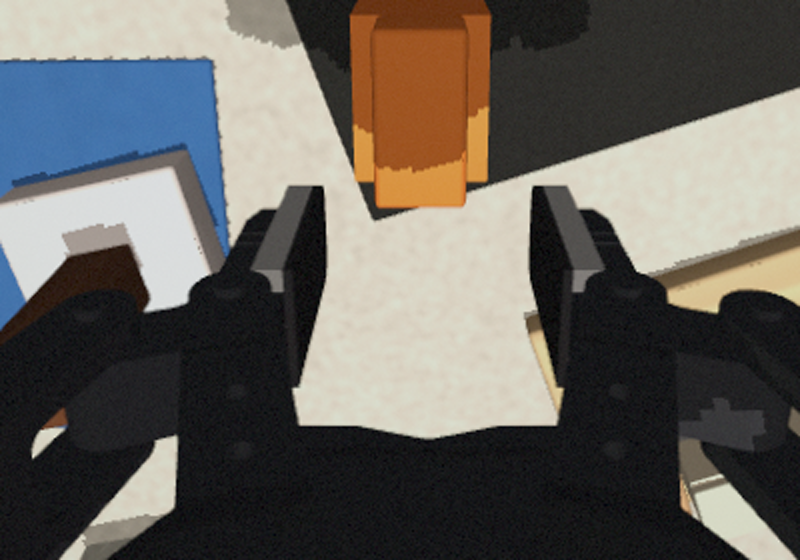

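```bash
python3 -c "
from h import *
m,o=ld('w20'); q=blk(m,[(373,28),(468,28),(466,207),(375,207)],2,(100,200)).round(4)
plan((q[0],q[1],.0515,74))
"
```

```text
blk [ 0.4607 -0.2114  0.066 ] len 0.0552 0.0272 yaw [-16.2 -16. ]
t 25.10 now [ 0.462  -0.21    0.1326] phi 74.02 tilt [ 0.0015 -0.0002] w 0.0428 F [-1.  -0.1  0.1] j [-0.43  0.32 -0.16  1.09  0.   -0.15]
 -> (np.float64(0.4607), np.float64(-0.2114), 0.0515, 74) [-0.017 -0.008  0.811] roll 0.0002 calls 1 each [-0.017 -0.008  0.811]
```

carry_out(moves=[[-0.017,-0.012,0.2,0,0],[-0.017,-0.012,0.5,0,0],[-0.017,-0.012,0.7,0,0],[-0.017,-0.012,0.8,0,0],[-0.017,-0.012,0.8,0,0],[-0.017,-0.012,0.8,0,-1],[-0.017,-0.012,0.8,0,-1],[-0.017,-0.012,0.8,0,-1],[-0.017,-0.012,0.8,0,-1],[-0.017,-0.012,0.8,0,-1]])

```text
clock: 26.1
eef_pos: [0.46, -0.2124, 0.0534]
tool_rot: [0.799, 0.601, 0.001, 0.001]
ft_force: [1.5, 1.7, 5.6]
grip_width: 0.0264
```

carry_out(moves=[[0,0,-0.3,0,-1],[0,0,-0.7,0,-1],[0,0,-1,0,-1],[0,0,-1,0,-1]])

```text
clock: 26.5
eef_pos: [0.4614, -0.2134, 0.1566]
tool_rot: [0.799, 0.601, 0.002, 0.004]
ft_force: [0.3, -1.2, 0.1]
grip_width: 0.0267
```

```bash
python3 -c "
from h import *
plan((.617,-.1045,.152,94))
"
```

```text
t 26.50 now [ 0.4614 -0.2134  0.1566] phi 73.88 tilt [ 0.0077 -0.0039] w 0.0267 F [ 0.3 -1.2  0.1] j [-0.43  0.3  -0.13  1.14 -0.   -0.15]
 -> (0.617, -0.1045, 0.152, 94) [1.478 1.193 0.046] roll -0.2235 calls 2 each [0.739 0.596 0.023]
```

carry_out(moves=[[0.74,0.6,-0.03,0,-1],[0.74,0.6,-0.03,0,-1],[0.74,0.6,-0.03,0,-1],[0.74,0.6,-0.03,0,-1]])

```text
clock: 26.9
eef_pos: [0.5364, -0.1567, 0.1534]
tool_rot: [0.799, 0.602, -0.001, -0.001]
ft_force: [-0.6, -1.1, -0.7]
grip_width: 0.0266
```

carry_out(moves=[[0.74,0.6,0,-0.223,-1],[0.74,0.6,0,-0.223,-1],[0.74,0.6,0,-0.223,-1],[0.74,0.6,0,-0.223,-1],[0.74,0.6,0,-0.223,-1],[0.74,0.6,0,-0.223,-1]])

```text
clock: 27.5
eef_pos: [0.6138, -0.1042, 0.155]
tool_rot: [0.683, 0.73, -0.0, -0.0]
ft_force: [-0.1, 0.7, -0.4]
grip_width: 0.0268
```

```bash
python3 -c "
from h import *
m,o=wr('w21',0,0,640,480,1.2)
plan((.625,-.1045,.115,94))
"
```

```text
t 27.55 now [ 0.6141 -0.1042  0.1553] phi 93.83 tilt [-0.0006 -0.0001] w 0.0266 F [-0.  -0.8 -0.3] j [-0.17  0.53  0.22  1.27 -0.   -0.23]
 -> (0.625, -0.1045, 0.115, 94) [-0.011  0.109  0.403] roll -0.0019 calls 1 each [-0.011  0.109  0.403]
```

View pics/w21.png

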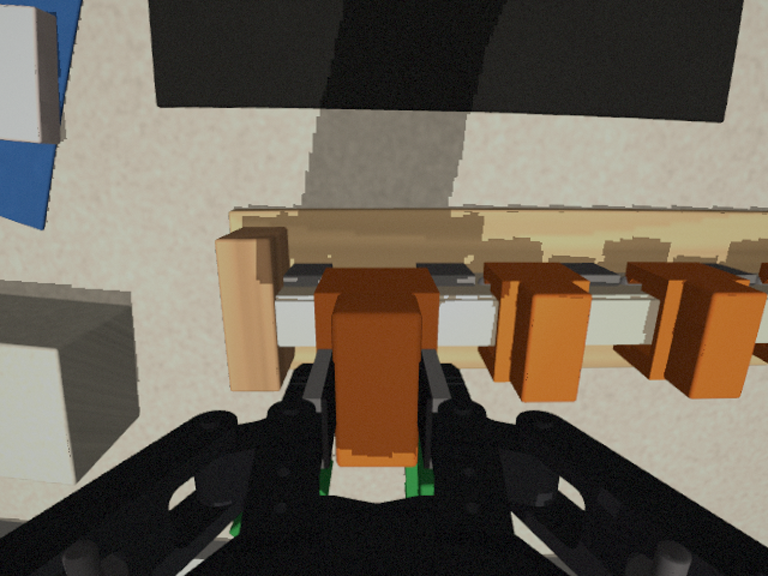

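```bash
python3 -c "
from h import *
m,o=ld('w21')
held(m,o,[(335,308),(422,308),(418,466),(338,466)],1.2,(0,0),.0126)
plan((.625,-.1035,.115,94))
"
```

```text
blk [ 0.6134 -0.1034  0.1676] len 0.0560 0.0265 yaw [3.7 3.8]
in tool frame [ 0.0008 -0.0004 -0.0126]
t 27.55 now [ 0.6141 -0.1042  0.1553] phi 93.83 tilt [-0.0006 -0.0001] w 0.0266 F [-0.  -0.8 -0.3] j [-0.17  0.53  0.22  1.27 -0.   -0.23]
 -> (0.625, -0.1035, 0.115, 94) [-0.001  0.109  0.403] roll -0.0019 calls 1 each [-0.001  0.109  0.403]
```

carry_out(moves=[[-0.006,0.107,0.15,-0.002,-1],[-0.006,0.107,0.3,-0.002,-1],[-0.006,0.107,0.4,-0.002,-1],[-0.006,0.107,0.4,-0.002,-1]])

```text
clock: 27.95
eef_pos: [0.624, -0.1033, 0.1135]
tool_rot: [0.681, 0.732, -0.001, -0.002]
ft_force: [-0.0, -0.2, -0.4]
grip_width: 0.0264
```

carry_out(moves=[[0,0,0.08,0,-1],[0,0,0.14,0,-1],[0,0,0.19,0,-1],[0,0,0.22,0,-1],[0,0,0.22,0,-1]])

```text
clock: 28.45
eef_pos: [0.6254, -0.1029, 0.0927]
tool_rot: [0.681, 0.732, -0.0, -0.0]
ft_force: [-0.9, 0.2, -0.0]
grip_width: 0.0264
```

```bash
python3 -c "
from h import *
plan((.6249,-.104,.092,94))
"
```

```text
t 28.45 now [ 0.6254 -0.1029  0.0927] phi 94.14 tilt [-0.0011  0.    ] w 0.0264 F [-0.9  0.2 -0. ] j [-0.16  0.59  0.16  1.14 -0.   -0.24]
 -> (0.6249, -0.104, 0.092, 94) [-0.01  -0.006  0.007] roll 0.0016 calls 1 each [-0.01  -0.006  0.007]
```

carry_out(moves=[[-0.01,-0.006,0.006,0,-1],[-0.01,-0.006,0.006,0,0],[-0.01,-0.006,0.006,0,0],[-0.01,-0.006,0.006,0,0],[-0.01,-0.006,0.006,0,0],[-0.01,-0.006,-0.3,0,0],[-0.01,-0.006,-0.8,0,0],[-0.01,-0.006,-1,0,0],[-0.01,-0.006,-1,0,0],[-0.01,-0.006,-1,0,0]])

```text
clock: 29.45
eef_pos: [0.6255, -0.104, 0.1935]
tool_rot: [0.681, 0.732, 0.0, 0.0]
ft_force: [-0.6, -0.5, -0.3]
grip_width: 0.0427
```

```bash
python3 -c "
from h import *
plan((.47,-.33,.22,4))
im=imaging.camera('top'); crop(im,210,160,320,130,2.5,'t22.png'); cv2.imwrite('pics/t22f.png',im[:,:,::-1])
"
```

```text
t 29.45 now [ 0.6255 -0.104   0.1935] phi 94.15 tilt [ 0.001  -0.0001] w 0.0427 F [-0.6 -0.5 -0.3] j [-0.16  0.53  0.32  1.37  0.   -0.24]
 -> (0.47, -0.33, 0.22, 4) [-2.142 -1.714 -0.265] roll -0.9984 calls 3 each [-0.714 -0.571 -0.088]
```

View pics/t22.png

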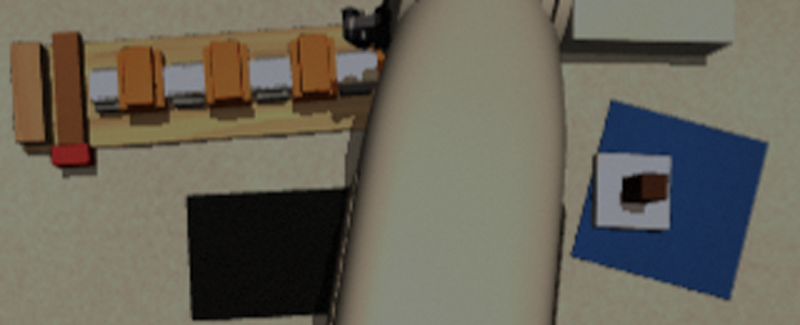

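```bash
python3 -c "
from h import *
m,o=ld('w20'); p=o['eef_pos']; r=R.from_quat(o['tool_rot']).as_matrix()
for y in [-.038,-.0425]:
  for d in [-.09,-.08,-.07,-.06,-.05,-.04]: print(y,d,w2p(m,p+r[:,2]*d+r[:,1]*y).round(0), w2p(m,p+r[:,2]*d+r[:,1]*-.011+r[:,0]*.025).round(0))
m=imaging.camera_model('top')
for z in [.023]:
  blk(m,[(597,154),(671,156),(669,229),(595,227)],2.5,(210,160),z)
"
```

```text
-0.038 -0.09 [[311. 355.]] [[452. 486.]]
-0.038 -0.08 [[311. 324.]] [[435. 443.]]
-0.038 -0.07 [[311. 300.]] [[422. 409.]]
-0.038 -0.06 [[312. 282.]] [[411. 381.]]
-0.038 -0.05 [[312. 267.]] [[402. 358.]]
-0.038 -0.04 [[312. 255.]] [[395. 340.]]
-0.0425 -0.09 [[310. 329.]] [[452. 486.]]
-0.0425 -0.08 [[311. 300.]] [[435. 443.]]
-0.0425 -0.07 [[311. 279.]] [[422. 409.]]
-0.0425 -0.06 [[311. 263.]] [[411. 381.]]
-0.0425 -0.05 [[312. 250.]] [[402. 358.]]
-0.0425 -0.04 [[312. 239.]] [[395. 340.]]
blk [ 0.5    -0.3452  0.023 ] len 0.0749 0.0758 yaw [177.  178.3]
```

carry_out(moves=[[-0.8,-0.4,0,0,0.3],[-0.8,-0.4,0,0,0.3],[-0.8,-0.4,0,0,0.3],[-0.8,-0.4,0,0,0.3]])

```text
clock: 29.9
eef_pos: [0.5899, -0.1872, 0.1913]
tool_rot: [0.682, 0.731, -0.001, -0.002]
ft_force: [0.2, 0.6, -1.0]
grip_width: 0.0553
```

carry_out(moves=[[-0.8,-0.6,0,0.55,0.3],[-0.8,-0.6,0,0.55,0.3],[-0.8,-0.6,0,0.55,0.3],[-0.8,-0.6,0,0.55,0.3],[-0.8,-0.6,0,0.55,0.3],[-0.8,-0.6,0,0.55,0.3],[-0.8,-0.6,0,0.55,0.3],[-0.8,-0.6,0,0.55,0.3]])

```text
clock: 30.7
eef_pos: [0.5374, -0.2697, 0.1924]
tool_rot: [0.924, 0.382, -0.0, -0.001]
ft_force: [0.0, 0.3, -0.0]
grip_width: 0.0555
```

```bash
python3 -c "
from h import *
plan((.50,-.345,.2,-2))
"
```

```text
t 30.70 now [ 0.5374 -0.2697  0.1924] phi 44.87 tilt [-0.0012  0.0008] w 0.0555 F [ 0.   0.3 -0. ] j [-0.47  0.46  0.22  1.33  0.    0.32]
 -> (0.5, -0.345, 0.2, -2) [-0.796  0.27  -0.076] roll 0.5208 calls 1 each [-0.796  0.27  -0.076]
```

carry_out(moves=[[-0.55,0.02,-0.08,0.52,0.3],[-0.55,0.02,-0.08,0.52,0.3],[-0.55,0.02,-0.08,0.52,0.3],[-0.55,0.02,-0.08,0.52,0.3],[-0.55,0.02,-0.08,0.52,0.3],[-0.55,0.02,-0.08,0.52,0.3],[-0.55,0.02,-0.08,0.52,0.3],[-0.55,0.02,-0.08,0.52,0.3]])

```text
clock: 31.5
eef_pos: [0.4995, -0.3105, 0.201]
tool_rot: [1.0, -0.017, -0.0, -0.0]
ft_force: [0.1, 0.8, -0.1]
grip_width: 0.0559
```

```bash
python3 -c "
from h import *
m,o=wr('w23',0,0,640,480,1.2)
plan((.50,-.345,.1,-2))
"
```

```text
t 31.55 now [ 0.4995 -0.3106  0.201 ] phi -2.01 tilt [-0.0002  0.0002] w 0.0552 F [ 0.8 -0.7  0.5] j [-0.56  0.43  0.19  1.33  0.    1.05]
 -> (0.5, -0.345, 0.1, -2) [0.017 0.344 1.01 ] roll -0.0002 calls 2 each [0.008 0.172 0.505]
```

View pics/w23.png

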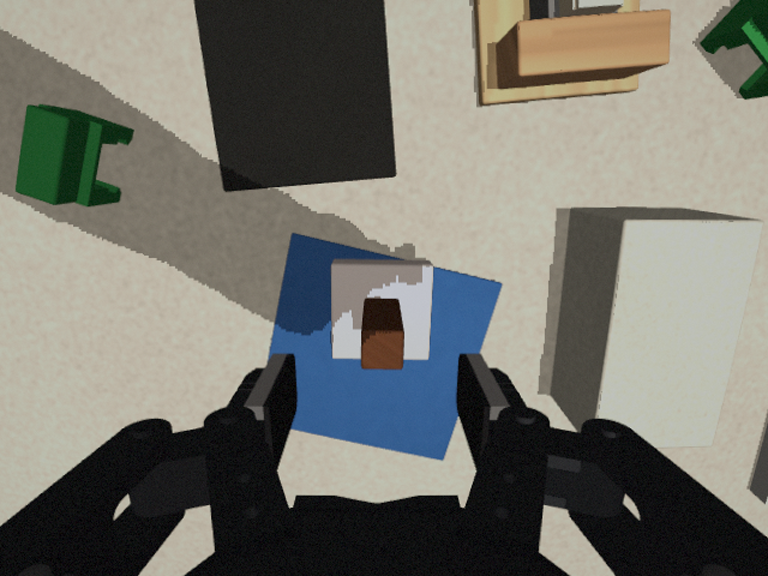

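```bash
python3 -c "
from h import *
m,o=ld('w23')
blk(m,[(331,265.5),(433,266),(429,360),(332,358)],1.2,(0,0),.023)
blk(m,[(362,331),(403,331),(403,370),(361,369)],1.2,(0,0),.093)
w=p2w(m,(np.array([(292,233),(501,283),(444,460)])+.5)/1.2-.5,.003); print(w,(w[0]+w[2])/2,np.linalg.norm(w[0]-w[1]),np.linalg.norm(w[2]-w[1]))
plan((.50,-.345,.1,-2))
"
```

```text
blk [ 0.5028 -0.3477  0.023 ] len 0.0741 0.0750 yaw [-92.7 -92.8]
blk [ 0.5027 -0.3472  0.093 ] len 0.0251 0.0250 yaw [-92.5 -92.8]
[[ 0.43692577 -0.2871313   0.003     ]
 [ 0.59798916 -0.3321967   0.003     ]
 [ 0.55458803 -0.49447271  0.003     ]] [ 0.4957569  -0.39080201  0.003     ] 0.16724923279046677 0.16797964268265064
t 31.55 now [ 0.4995 -0.3106  0.201 ] phi -2.01 tilt [-0.0002  0.0002] w 0.0552 F [ 0.8 -0.7  0.5] j [-0.56  0.43  0.19  1.33  0.    1.05]
 -> (0.5, -0.345, 0.1, -2) [0.017 0.344 1.01 ] roll -0.0002 calls 2 each [0.008 0.172 0.505]
```

carry_out(moves=[[0.017,0.364,0.3,0.008,0.3],[0.017,0.364,0.7,0.008,0.3],[0.017,0.364,0.8,0.008,0.3],[0.017,0.364,0.8,0.008,0.3],[0.017,0.364,0.8,0.008,0.3]])

```text
clock: 32.05
eef_pos: [0.5005, -0.3472, 0.1226]
tool_rot: [1.0, -0.024, 0.001, 0.0]
ft_force: [-0.3, -0.5, 0.4]
grip_width: 0.0556
```

```bash
python3 -c "
from h import *
m,o=wr('w24',100,180,400,300,2)
plan((.5025,-.347,.055,-2.7))
"
```

```text
t 32.10 now [ 0.501  -0.3476  0.1233] phi -2.81 tilt [ 0.0027 -0.0018] w 0.0555 F [-0.3 -0.3 -0.1] j [-0.61  0.52  0.12  1.17  0.    1.01]
 -> (0.5025, -0.347, 0.055, -2.7) [ 0.015 -0.006  0.683] roll -0.0012 calls 1 each [ 0.015 -0.006  0.683]
```

View pics/w24.png

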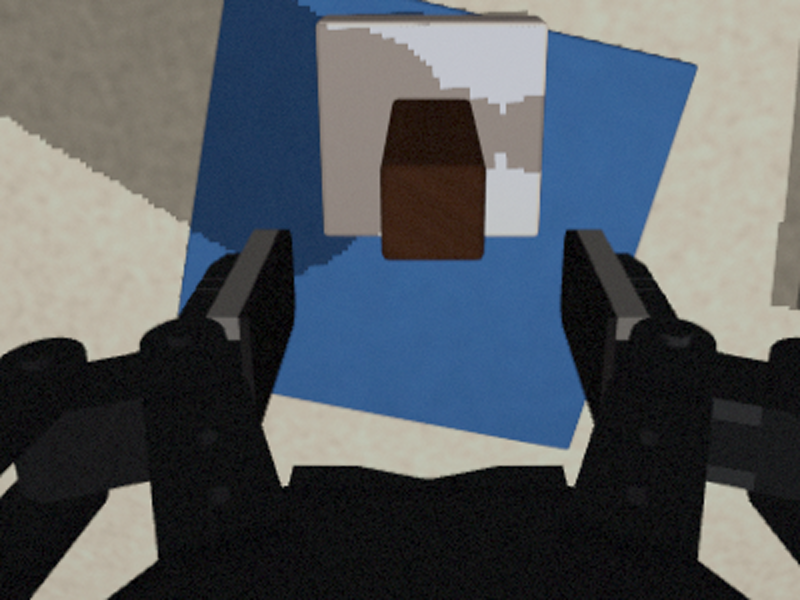

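carry_out(moves=[[0.015,-0.003,0.2,0,0.3],[0.015,-0.003,0.5,0,0.3],[0.015,-0.003,0.68,0,0.3],[0.015,-0.003,0.68,0,0.3],[0.015,-0.003,0.68,0,0.3]])

```text
clock: 32.6
eef_pos: [0.5024, -0.3475, 0.0551]
tool_rot: [1.0, -0.025, 0.001, 0.001]
ft_force: [-0.1, 0.4, 0.5]
grip_width: 0.0555
```

```bash
python3 -c "
from h import *
m,o=wr('w25',100,180,400,300,2)
plan((.5025,-.347,.04,-2.7))
"
```

```text
t 32.65 now [ 0.5028 -0.3479  0.0556] phi -2.85 tilt [ 0.0033 -0.0023] w 0.0553 F [-0.  -0.4 -0. ] j [-0.61  0.58  0.04  1.02  0.    1.02]
 -> (0.5025, -0.347, 0.04, -2.7) [-0.003 -0.008  0.156] roll -0.0016 calls 1 each [-0.003 -0.008  0.156]
```

View pics/w25.png

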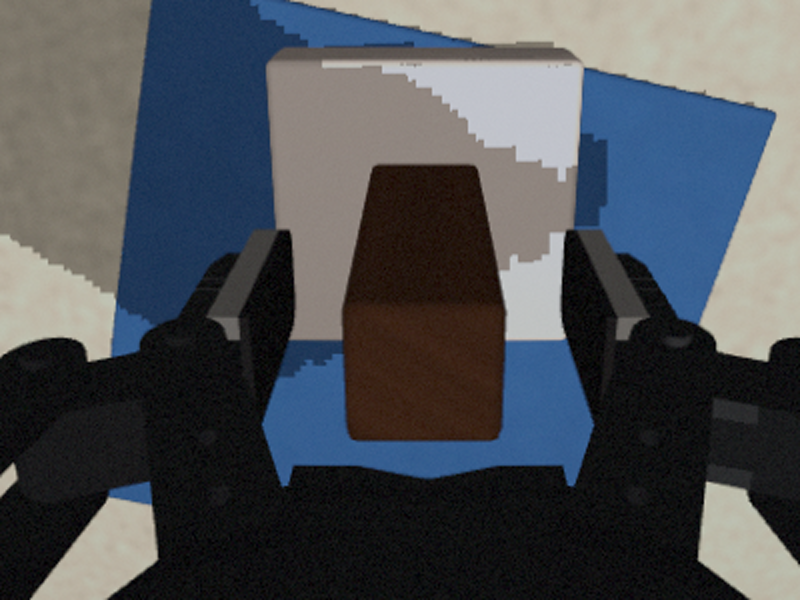

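carry_out(moves=[[-0.003,0.006,0.04,0,0.3],[-0.003,0.006,0.08,0,0.3],[-0.003,0.006,0.08,0,0.3]])

```text
clock: 32.95
eef_pos: [0.5007, -0.3476, 0.0451]
tool_rot: [1.0, -0.025, -0.0, -0.0]
ft_force: [-0.4, -1.1, 0.3]
grip_width: 0.0553
```

carry_out(moves=[[0,0,0.03,0,0.3],[0,0,0.06,0,0.3],[0,0,0.06,0,0.3],[0,0,0.06,0,0.3]])

```text
clock: 33.35
eef_pos: [0.5008, -0.3476, 0.039]
tool_rot: [1.0, -0.025, -0.0, -0.0]
ft_force: [-0.2, -0.3, -0.7]
grip_width: 0.0554
```

```bash
python3 -c "
from h import *
m,o=wr('w26',100,180,400,300,2)
plan((.5025,-.347,.04,-2.7))
"
```

```text
t 33.40 now [ 0.5009 -0.3477  0.0391] phi -2.88 tilt [-0.0002  0.0001] w 0.0555 F [ 0.4 -0.   1.5] j [-0.61  0.6   0.02  0.99 -0.    1.01]
 -> (0.5025, -0.347, 0.04, -2.7) [ 0.016 -0.008 -0.009] roll -0.0019 calls 1 each [ 0.016 -0.008 -0.009]
```

View pics/w26.png

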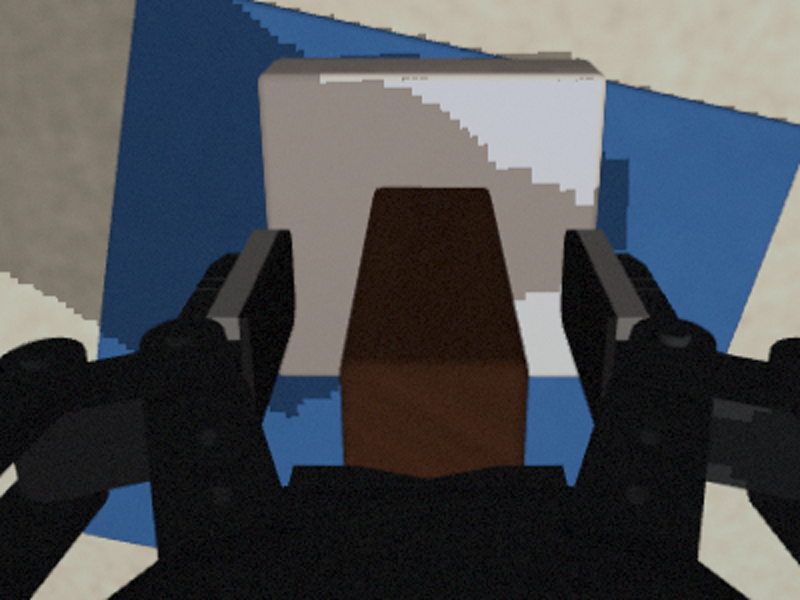

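carry_out(moves=[[0.012,0,0,0,0],[0.012,0,0,0,-1],[0.012,0,0,0,-1],[0.012,0,0,0,-1],[0.012,0,0,0,-1],[0.012,0,0,0,-1]])

```text
clock: 34.0
eef_pos: [0.5022, -0.3479, 0.0394]
tool_rot: [1.0, -0.025, 0.0, 0.0]
ft_force: [-0.8, -0.5, 2.6]
grip_width: 0.0254
```

carry_out(moves=[[0,0,-0.1,0,-1],[0,0,-0.3,0,-1],[0,0,-0.6,0,-1],[0,0,-0.9,0,-1],[0,0,-1,0,-1],[0,0,-1,0,-1],[0,0,-1,0,-1]])

```text
clock: 34.7
eef_pos: [0.5013, -0.3471, 0.1377]
tool_rot: [1.0, -0.025, -0.001, -0.001]
ft_force: [-0.4, 0.5, -4.6]
grip_width: 0.0252
```

```bash
python3 -c "
from h import *
m,o=wr('w27',100,180,400,300,2)
plan((.6257,-.104,.2,4))
"
```

```text
t 34.75 now [ 0.5009 -0.3469  0.137 ] phi -2.88 tilt [-0.0032  0.0023] w 0.0255 F [ 0.9  0.5 -3.1] j [-0.61  0.51  0.15  1.21  0.    1.02]
 -> (0.6257, -0.104, 0.2, 4) [ 1.124 -2.488 -0.63 ] roll -0.0764 calls 3 each [ 0.375 -0.829 -0.21 ]
```

View pics/w27.png

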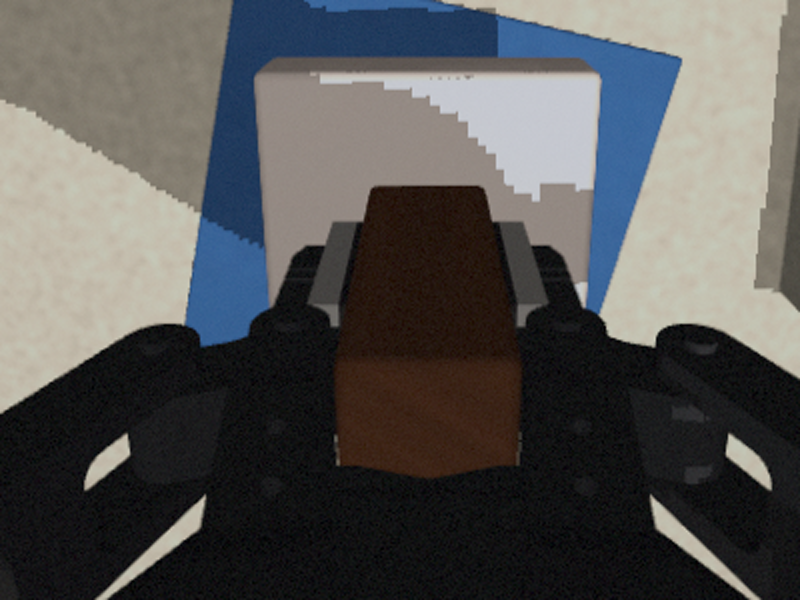

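carry_out(moves=[[0.1,-0.2,-0.4,0,-1],[0.37,-0.6,-0.4,0,-1],[0.37,-0.83,-0.4,0,-1],[0.37,-0.83,-0.4,0,-1]])

```text
clock: 35.15
eef_pos: [0.543, -0.2628, 0.177]
tool_rot: [1.0, -0.023, -0.002, -0.002]
ft_force: [-0.2, 0.6, -3.5]
grip_width: 0.0252
```

carry_out(moves=[[0.1,-0.4,0,0,-1],[0.37,-0.83,0,0,-1],[0.37,-0.83,0,0,-1],[0.37,-0.83,0,0,-1]])

```text
clock: 35.55
eef_pos: [0.5839, -0.1847, 0.1772]
tool_rot: [1.0, -0.024, -0.002, -0.0]
ft_force: [-0.7, -0.6, -4.3]
grip_width: 0.0254
```

carry_out(moves=[[0.1,-0.4,0,-0.077,-1],[0.37,-0.7,0,-0.077,-1],[0.37,-0.83,0,-0.077,-1],[0.37,-0.83,0,-0.077,-1],[0.37,-0.83,0,-0.077,-1]])

```text
clock: 36.05
eef_pos: [0.6243, -0.1061, 0.1783]
tool_rot: [0.999, 0.035, -0.001, 0.0]
ft_force: [-0.5, -1.2, -3.5]
grip_width: 0.0254
```

```bash
python3 -c "
from h import *
plan((.6247,-.104,.15,4))
m,o=wr('w28',0,0,640,480,1.2)
im=imaging.camera('scene'); crop(im,220,200,220,110,3.6,'s28.png')
"
```

```text
t 36.05 now [ 0.6243 -0.1061  0.1783] phi 3.98 tilt [-0.0024 -0.0008] w 0.0254 F [-0.5 -1.2 -3.5] j [-0.17  0.54  0.3   1.33 -0.    1.33]
 -> (0.6247, -0.104, 0.15, 4) [ 0.005 -0.02   0.283] roll -0.0003 calls 1 each [ 0.005 -0.02   0.283]
```

View pics/w28.png

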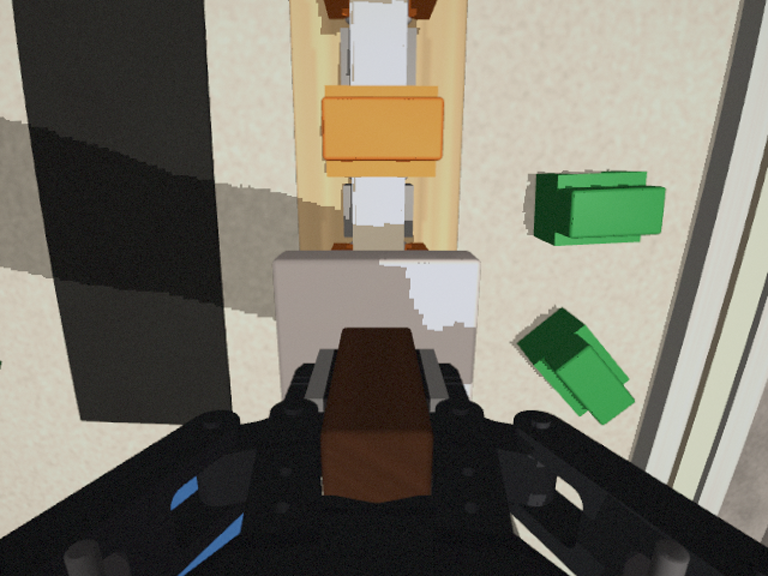

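View pics/s28.png

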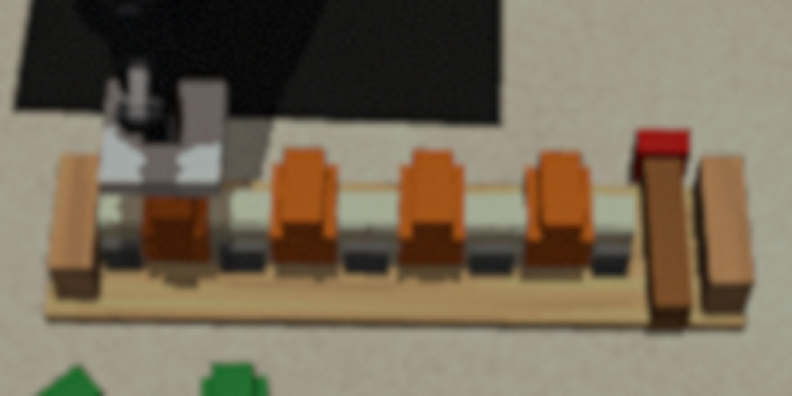

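carry_out(moves=[[0.005,-0.02,0.15,0,-1],[0.005,-0.02,0.3,0,-1],[0.005,-0.02,0.34,0,-1],[0.005,-0.02,0.34,0,-1],[0.005,-0.02,0.34,0,-1]])

```text
clock: 36.65
eef_pos: [0.626, -0.1034, 0.146]
tool_rot: [0.999, 0.035, 0.0, 0.0]
ft_force: [0.4, -0.3, -4.6]
grip_width: 0.0257
```

carry_out(moves=[[0,0,0.03,0,-1],[0,0,0.05,0,-1],[0,0,0.07,0,-1],[0,0,0.09,0,-1],[0,0,0.1,0,-1],[0,0,0.1,0,-1]])

```text
clock: 37.25
eef_pos: [0.626, -0.1026, 0.1358]
tool_rot: [0.999, 0.035, 0.001, 0.0]
ft_force: [-0.3, 0.2, -3.4]
grip_width: 0.0253
```

carry_out(moves=[[0,0,0.02,0,-1],[0,0,0.04,0,-1],[0,0,0.06,0,-1],[0,0,0.06,0,-1]])

```text
clock: 37.65
eef_pos: [0.626, -0.1025, 0.1324]
tool_rot: [0.999, 0.035, 0.001, 0.0]
ft_force: [-6.1, 1.4, 12.9]
grip_width: 0.0253
```

```bash
python3 -c "
from h import *
plan((.6247,-.104,.15,4))
m,o=wr('w29',0,0,640,480,1.2)
im=imaging.camera('scene'); crop(im,220,200,220,110,3.6,'s29.png')
"
```

```text
t 37.65 now [ 0.626  -0.1025  0.1324] phi 4.06 tilt [ 0.0023 -0.0004] w 0.0253 F [-6.1  1.4 12.9] j [-0.16  0.56  0.22  1.22 -0.    1.34]
 -> (0.6247, -0.104, 0.15, 4) [-0.014  0.014 -0.176] roll 0.0007 calls 1 each [-0.014  0.014 -0.176]
```

View pics/s29.png

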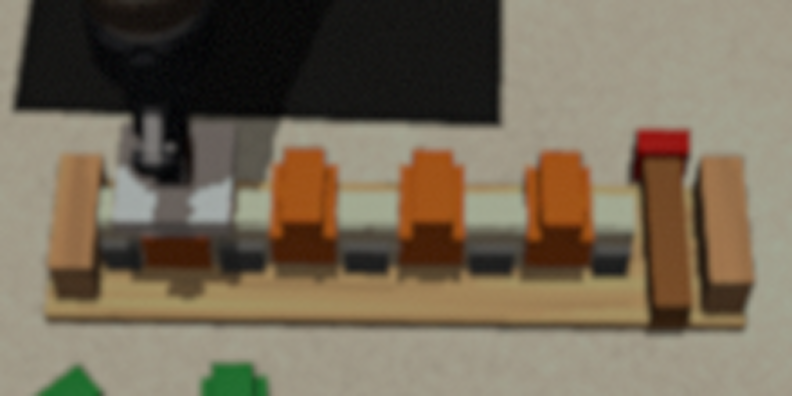

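carry_out(moves=[[-0.01,0.01,0.02,0,-1],[-0.01,0.01,0.04,0,-1],[-0.01,0.01,0.05,0,-1],[-0.01,0.01,0.05,0,-1]])

```text
clock: 38.15
eef_pos: [0.6259, -0.1027, 0.1324]
tool_rot: [0.999, 0.036, 0.004, -0.0]
ft_force: [-11.1, 4.5, 33.0]
grip_width: 0.0252
```

carry_out(moves=[[0,0,-0.1,0,-1],[0,0,-0.3,0,-1],[0,0,-0.5,0,-1],[0,0,-0.5,0,-1]])

```text
clock: 38.55
eef_pos: [0.6269, -0.1039, 0.1765]
tool_rot: [0.999, 0.035, 0.003, 0.0]
ft_force: [1.5, -0.1, -2.9]
grip_width: 0.0255
```

```bash
python3 -c "
from h import *
plan((.6195,-.0195,.178,4))
m,o=wr('w30',0,0,640,480,1.2)
im=imaging.camera('scene'); crop(im,220,200,220,110,3.6,'s30.png')
"
```

```text
t 38.55 now [ 0.6269 -0.1039  0.1765] phi 4.06 tilt [ 0.0053 -0.0008] w 0.0255 F [ 1.5 -0.1 -2.9] j [-0.16  0.54  0.29  1.32  0.    1.34]
 -> (0.6195, -0.0195, 0.178, 4) [-0.014 -0.848 -0.015] roll 0.0006 calls 1 each [-0.014 -0.848 -0.015]
```

View pics/s30.png

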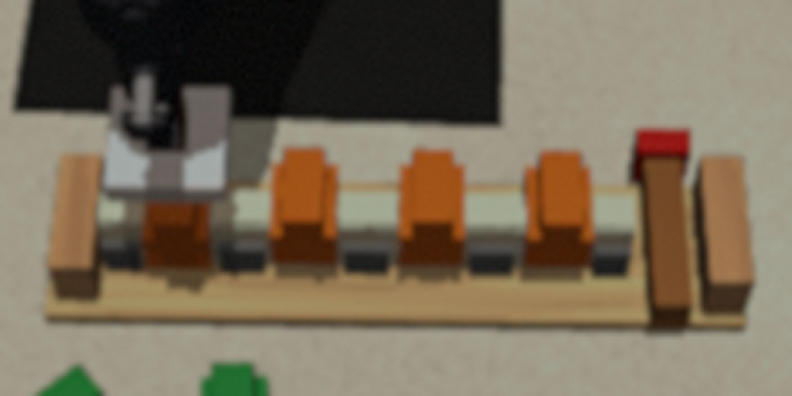

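View pics/w30.png

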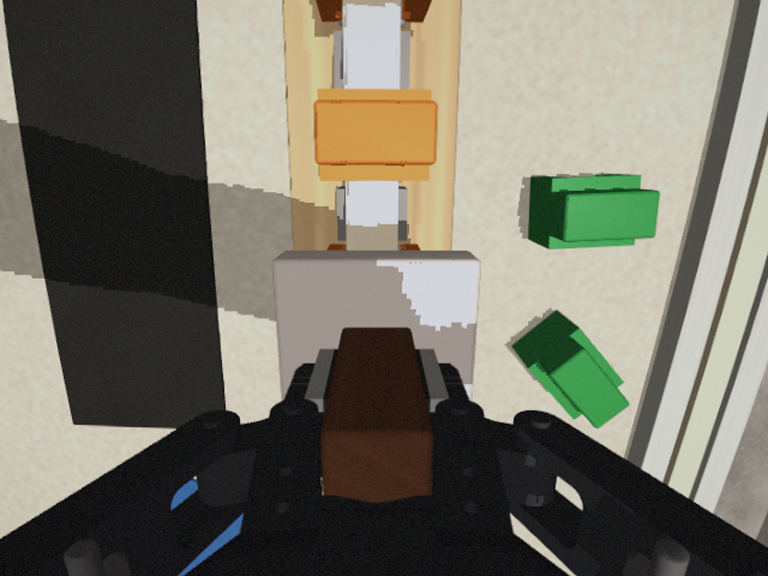

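carry_out(moves=[[-0.02,-0.3,-0.02,0,-1],[-0.02,-0.7,-0.02,0,-1],[-0.02,-0.85,-0.02,0,-1],[-0.02,-0.85,-0.02,0,-1],[-0.02,-0.85,0.15,0,-1],[-0.02,-0.85,0.28,0,-1],[-0.02,-0.85,0.28,0,-1]])

```text
clock: 39.35
eef_pos: [0.6146, -0.0198, 0.1425]
tool_rot: [0.999, 0.035, -0.004, -0.0]
ft_force: [-0.8, 0.1, -5.5]
grip_width: 0.0254
```

```bash
python3 -c "
from h import *
plan((.6192,-.0195,.140,4))
"
```

```text
t 39.35 now [ 0.6146 -0.0198  0.1425] phi 4.00 tilt [-0.007  -0.0002] w 0.0254 F [-0.8  0.1 -5.5] j [-0.03  0.52  0.18  1.24 -0.    1.47]
 -> (0.6192, -0.0195, 0.14, 4) [ 0.046 -0.     0.025] roll -0.0000 calls 1 each [ 0.046 -0.     0.025]
```

carry_out(moves=[[0,0,0,0,-1],[0,0,0,0,-1]])

```text
clock: 39.55
eef_pos: [0.6173, -0.0196, 0.1466]
tool_rot: [0.999, 0.035, 0.0, 0.0]
ft_force: [0.2, 0.2, -3.0]
grip_width: 0.0254
```

```bash
python3 -c "
from h import *
plan((.6192,-.0195,.140,4))
"
```

```text
t 39.55 now [ 0.6173 -0.0196  0.1466] phi 4.01 tilt [ 0.0007 -0.0001] w 0.0254 F [ 0.2  0.2 -3. ] j [-0.03  0.52  0.19  1.24 -0.    1.47]
 -> (0.6192, -0.0195, 0.14, 4) [0.019 0.    0.066] roll 0.0001 calls 1 each [0.019 0.    0.066]
```

Now I press in small steps, reading the force around the click.

carry_out(moves=[[0.015,0,0.02,0,-1],[0.015,0,0.04,0,-1],[0.015,0,0.06,0,-1],[0.015,0,0.07,0,-1]])

```text
clock: 39.95
eef_pos: [0.6184, -0.019, 0.1402]
tool_rot: [0.999, 0.035, 0.0, 0.0]
ft_force: [-2.0, -0.3, 4.9]
grip_width: 0.0253
```

carry_out(moves=[[0,0,0.02,0,-1],[0,0,0.03,0,-1]])

```text
clock: 40.15
eef_pos: [0.6187, -0.019, 0.1383]
tool_rot: [0.999, 0.035, 0.001, 0.0]
ft_force: [-3.4, 0.6, 5.8]
grip_width: 0.0252
```

carry_out(moves=[[0,0,0.02,0,-1],[0,0,0.03,0,-1]])

```text
clock: 40.35
eef_pos: [0.6182, -0.0189, 0.1331]
tool_rot: [0.999, 0.035, -0.0, 0.0]
ft_force: [-2.3, 0.5, -0.6]
grip_width: 0.0253
```

carry_out(moves=[[0,0,0.02,0,-1],[0,0,0.04,0,-1],[0,0,0.04,0,-1]])

```text
clock: 40.65
eef_pos: [0.6179, -0.0189, 0.1324]
tool_rot: [0.999, 0.035, 0.001, 0.0]
ft_force: [-7.5, -0.4, 14.9]
grip_width: 0.0255
```

carry_out(moves=[[0,0,0.02,0,-1],[0,0,0.03,0,-1],[0,0,0.03,0,-1]])

```text
clock: 40.95
eef_pos: [0.6179, -0.0189, 0.1324]
tool_rot: [0.999, 0.035, 0.002, 0.0]
ft_force: [-12.8, 0.4, 28.1]
grip_width: 0.0252
```

carry_out(moves=[[0,0,-0.1,0,-1],[0,0,-0.3,0,-1],[0,0,-0.5,0,-1],[0,0,-0.5,0,-1],[0,0,-0.5,0,-1]])

```text
clock: 41.45
eef_pos: [0.6186, -0.0189, 0.1753]
tool_rot: [0.999, 0.035, -0.0, -0.0]
ft_force: [-0.5, -0.1, -4.9]
grip_width: 0.0254
```

```bash
python3 -c "
from h import *
plan((.613,.0657,.1465,4))
"
```

```text
t 41.45 now [ 0.6186 -0.0189  0.1753] phi 4.06 tilt [-0.0002  0.0001] w 0.0254 F [-0.5 -0.1 -4.9] j [-0.03  0.51  0.24  1.31  0.    1.47]
 -> (0.613, 0.0657, 0.1465, 4) [ 0.004 -0.847  0.288] roll 0.0007 calls 1 each [ 0.004 -0.847  0.288]
```

carry_out(moves=[[0.004,-0.3,0,0,-1],[0.004,-0.7,0,0,-1],[0.004,-0.85,0,0,-1],[0.004,-0.85,0,0,-1],[0.004,-0.85,0.15,0,-1],[0.004,-0.85,0.28,0,-1],[0.004,-0.85,0.28,0,-1],[0.004,-0.85,0.28,0,-1],[0.004,-0.85,0.28,0,-1]])

```text
clock: 42.35
eef_pos: [0.6132, 0.0654, 0.1485]
tool_rot: [0.999, 0.035, 0.0, 0.0]
ft_force: [0.0, 0.4, -4.6]
grip_width: 0.0256
```

```bash
python3 -c "
from h import *
plan((.613,.0657,.1405,4))
"
```

```text
t 42.35 now [0.6132 0.0654 0.1485] phi 4.01 tilt [ 0.0006 -0.0001] w 0.0256 F [ 0.   0.4 -4.6] j [ 0.11  0.52  0.19  1.24 -0.    1.61]
 -> (0.613, 0.0657, 0.1405, 4) [-0.002 -0.003  0.08 ] roll 0.0001 calls 1 each [-0.002 -0.003  0.08 ]
```

carry_out(moves=[[0,0,0.03,0,-1],[0,0,0.06,0,-1],[0,0,0.08,0,-1],[0,0,0.09,0,-1]])

```text
clock: 42.75
eef_pos: [0.6127, 0.0659, 0.1401]
tool_rot: [0.999, 0.035, 0.0, 0.0]
ft_force: [-1.5, -0.6, 5.1]
grip_width: 0.0248
```

carry_out(moves=[[0,0,0.02,0,-1],[0,0,0.03,0,-1]])

```text
clock: 42.95
eef_pos: [0.6131, 0.066, 0.1383]
tool_rot: [0.999, 0.035, 0.001, -0.0]
ft_force: [-3.8, -0.3, 5.5]
grip_width: 0.0254
```

carry_out(moves=[[0,0,0.02,0,-1],[0,0,0.03,0,-1]])

```text
clock: 43.15
eef_pos: [0.6127, 0.066, 0.133]
tool_rot: [0.999, 0.035, 0.0, -0.0]
ft_force: [-2.2, -0.1, -0.1]
grip_width: 0.0251
```

carry_out(moves=[[0,0,0.02,0,-1],[0,0,0.04,0,-1],[0,0,0.04,0,-1]])

```text
clock: 43.45
eef_pos: [0.6124, 0.066, 0.1324]
tool_rot: [0.999, 0.035, 0.001, -0.0]
ft_force: [-8.5, -1.0, 14.9]
grip_width: 0.0252
```

carry_out(moves=[[0,0,0.02,0,-1],[0,0,0.03,0,-1],[0,0,0.03,0,-1]])

```text
clock: 43.75
eef_pos: [0.6124, 0.066, 0.1323]
tool_rot: [0.999, 0.035, 0.002, -0.0]
ft_force: [-12.1, -0.3, 27.9]
grip_width: 0.0254
```

carry_out(moves=[[0,0,-0.1,0,-1],[0,0,-0.3,0,-1],[0,0,-0.5,0,-1],[0,0,-0.5,0,-1],[0,0,-0.5,0,-1]])

```text
clock: 44.25
eef_pos: [0.613, 0.0659, 0.1753]
tool_rot: [0.999, 0.035, -0.0, 0.0]
ft_force: [0.7, 0.6, -3.9]
grip_width: 0.0253
```

carry_out(moves=[[0.004,-0.3,0,0,-1],[0.004,-0.7,0,0,-1],[0.004,-0.85,0,0,-1],[0.004,-0.85,0,0,-1],[0.004,-0.85,0.15,0,-1],[0.004,-0.85,0.28,0,-1],[0.004,-0.85,0.28,0,-1],[0.004,-0.85,0.28,0,-1],[0.004,-0.85,0.28,0,-1]])

```text
clock: 45.15
eef_pos: [0.6076, 0.1502, 0.1486]
tool_rot: [0.999, 0.035, 0.0, -0.0]
ft_force: [0.5, 0.3, -4.2]
grip_width: 0.0253
```

```bash
python3 -c "
from h import *
plan((.6075,.1503,.1405,4))
"
```

```text
t 45.15 now [0.6076 0.1502 0.1486] phi 4.01 tilt [0.0007 0.0001] w 0.0253 F [ 0.5  0.3 -4.2] j [ 0.24  0.53  0.22  1.25 -0.    1.74]
 -> (0.6075, 0.1503, 0.1405, 4) [-0.001 -0.001  0.081] roll 0.0001 calls 1 each [-0.001 -0.001  0.081]
```

carry_out(moves=[[0,0,0.03,0,-1],[0,0,0.06,0,-1],[0,0,0.08,0,-1],[0,0,0.09,0,-1]])

```text
clock: 45.55
eef_pos: [0.6071, 0.1508, 0.1402]
tool_rot: [0.999, 0.035, 0.0, -0.0]
ft_force: [-1.5, -0.6, 3.5]
grip_width: 0.0255
```

carry_out(moves=[[0,0,0.02,0,-1],[0,0,0.03,0,-1]])

```text
clock: 45.75
eef_pos: [0.6074, 0.151, 0.1383]
tool_rot: [0.999, 0.035, 0.001, -0.0]
ft_force: [-3.1, -0.6, 7.1]
grip_width: 0.0251
```

carry_out(moves=[[0,0,0.02,0,-1],[0,0,0.03,0,-1]])

```text
clock: 45.95
eef_pos: [0.607, 0.1508, 0.1331]
tool_rot: [0.999, 0.035, -0.0, -0.0]
ft_force: [-2.8, -1.0, -0.7]
grip_width: 0.0256
```

carry_out(moves=[[0,0,0.02,0,-1],[0,0,0.04,0,-1],[0,0,0.04,0,-1]])

```text
clock: 46.25
eef_pos: [0.6067, 0.1509, 0.1324]
tool_rot: [0.999, 0.035, 0.001, -0.0]
ft_force: [-8.1, -1.6, 15.3]
grip_width: 0.0253
```

carry_out(moves=[[0,0,0.02,0,-1],[0,0,0.03,0,-1],[0,0,0.03,0,-1]])

```text
clock: 46.55
eef_pos: [0.6067, 0.1509, 0.1324]
tool_rot: [0.999, 0.035, 0.002, -0.001]
ft_force: [-12.0, -1.5, 26.8]
grip_width: 0.0252
```

carry_out(moves=[[0,0,-0.1,0,-1],[0,0,-0.3,0,-1],[0,0,-0.5,0,-1],[0,0,-0.5,0,-1],[0,0,-0.5,0,-1]])

```text
clock: 47.05
eef_pos: [0.6074, 0.1507, 0.1753]
tool_rot: [0.999, 0.035, -0.0, 0.0]
ft_force: [0.8, -0.6, -5.0]
grip_width: 0.0254
```

```bash
python3 -c "
from h import *
plan((.4955,-.3905,.17,4))
im=imaging.camera('scene'); crop(im,220,200,220,110,3.6,'s31.png')
"
```

```text
t 47.05 now [0.6074 0.1507 0.1753] phi 4.05 tilt [-0.0002 -0.0001] w 0.0254 F [ 0.8 -0.6 -5. ] j [ 0.24  0.52  0.26  1.31 -0.    1.74]
 -> (0.4955, -0.3905, 0.17, 4) [-1.498  5.32   0.053] roll 0.0006 calls 6 each [-0.25   0.887  0.009]
```

View pics/s31.png

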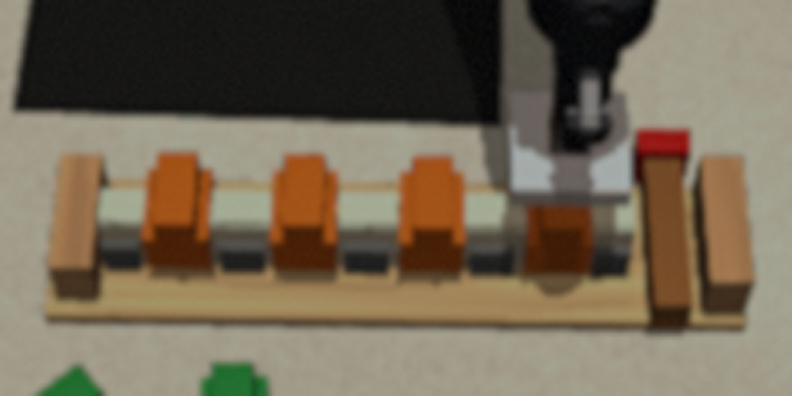

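carry_out(moves=[[-0.1,0.3,0,0,-1],[-0.25,0.7,0,0,-1],[-0.25,0.89,0,0,-1],[-0.25,0.89,0,0,-1]])

```text
clock: 47.5
eef_pos: [0.5874, 0.0571, 0.1742]
tool_rot: [0.999, 0.033, -0.002, 0.001]
ft_force: [1.0, 0.3, -4.2]
grip_width: 0.0253
```

carry_out(moves=[[-0.1,0.4,0,0,-1],[-0.25,0.89,0,0,-1],[-0.25,0.89,0,0,-1],[-0.25,0.89,0,0,-1]])

```text
clock: 47.9
eef_pos: [0.5692, -0.0311, 0.1749]
tool_rot: [0.999, 0.034, -0.001, -0.0]
ft_force: [0.2, 0.5, -3.7]
grip_width: 0.0256
```

carry_out(moves=[[-0.1,0.4,0,0,-1],[-0.25,0.89,0,0,-1],[-0.25,0.89,0,0,-1],[-0.25,0.89,0,0,-1]])

```text
clock: 48.3
eef_pos: [0.5513, -0.1206, 0.1755]
tool_rot: [0.999, 0.035, -0.0, -0.001]
ft_force: [0.8, -0.2, -4.0]
grip_width: 0.0253
```

carry_out(moves=[[-0.1,0.4,0,0,-1],[-0.25,0.89,0,0,-1],[-0.25,0.89,0,0,-1],[-0.25,0.89,0,0,-1]])

```text
clock: 48.7
eef_pos: [0.533, -0.2106, 0.1757]
tool_rot: [0.999, 0.035, -0.0, -0.001]
ft_force: [0.2, 0.1, -4.3]
grip_width: 0.025
```

carry_out(moves=[[-0.1,0.4,0,0,-1],[-0.25,0.89,0,0,-1],[-0.25,0.89,0,0,-1],[-0.25,0.89,0,0,-1]])

```text
clock: 49.1
eef_pos: [0.5146, -0.3008, 0.1757]
tool_rot: [0.999, 0.036, -0.0, -0.001]
ft_force: [-0.1, -0.2, -4.2]
grip_width: 0.0254
```

carry_out(moves=[[-0.1,0.4,0,0,-1],[-0.25,0.7,0,0,-1],[-0.25,0.87,0,0,-1],[-0.25,0.87,0,0,-1],[-0.25,0.87,0,0,-1],[-0.25,0.87,0,0,-1]])

```text
clock: 49.7
eef_pos: [0.4961, -0.3881, 0.176]
tool_rot: [0.999, 0.037, -0.0, -0.001]
ft_force: [-0.1, 1.2, -4.0]
grip_width: 0.0256
```

```bash
python3 -c "
from h import *
plan((.495,-.391,.06,4))
m,o=wr('w32',0,0,640,480,1.2)
im=imaging.camera('top'); crop(im,430,190,100,100,6,'t32.png'); crop(im,210,160,200,130,4,'t32j.png')
"
```

```text
t 49.70 now [ 0.4961 -0.3881  0.176 ] phi 4.23 tilt [-0.0004  0.0012] w 0.0256 F [-0.1  1.2 -4. ] j [-0.66  0.53  0.28  1.32  0.    0.83]
 -> (0.495, -0.391, 0.06, 4) [-0.013  0.028  1.16 ] roll 0.0025 calls 2 each [-0.007  0.014  0.58 ]
```

View pics/w32.png

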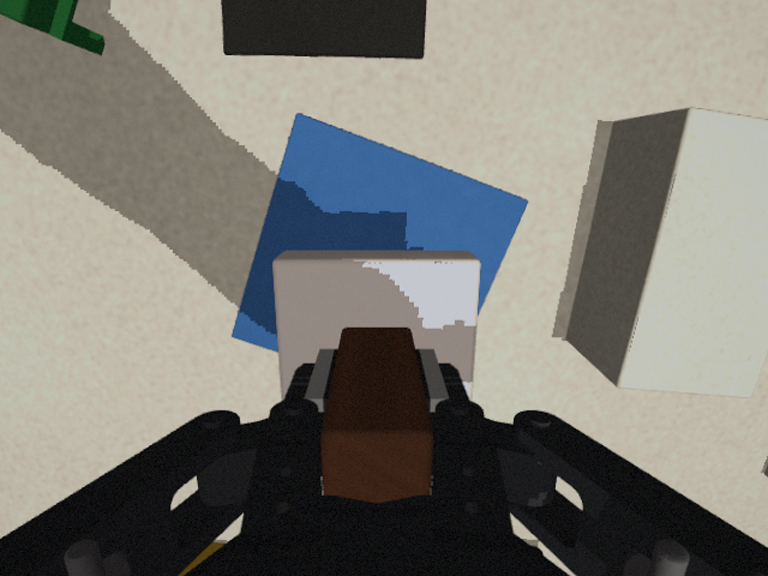

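View pics/t32j.png

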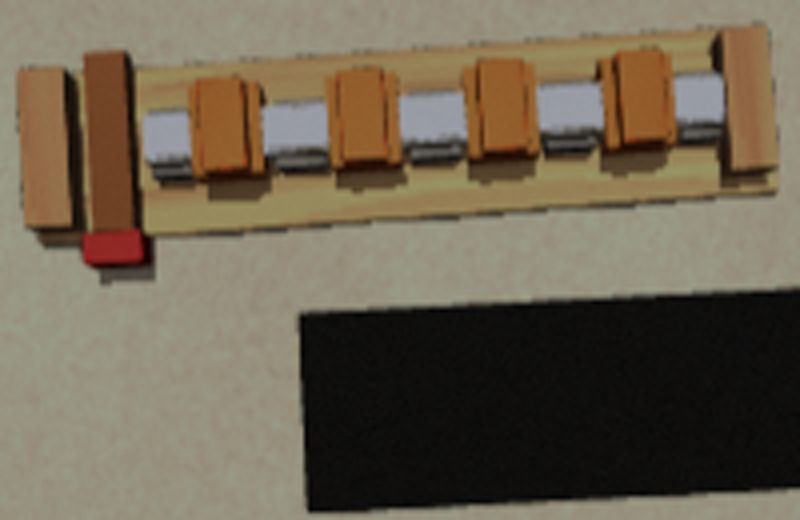

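```bash
python3 -c "
from h import *
m,o=ld('w32')
w=p2w(m,(np.array([(298,114),(527,201),(232,336)])+.5)/1.2-.5,.003); print((w[1]+w[2])/2,np.linalg.norm(w[0]-w[1]),np.linalg.norm(w[2]-w[0]))
w=p2w(m,(np.array([(274,262),(480,262)])+.5)/1.2-.5,o['eef_pos'][2]-.0164); print(w, 'fwd 38mm ->', w.mean(0)+.038*np.array([np.sin(np.radians(4.2)),-np.cos(np.radians(4.2)),0]),o['eef_pos'])
"
```

```text
[ 0.49498521 -0.39102459  0.003     ] 0.1665735496114892 0.16722656781901096
[[ 0.45763326 -0.35350505  0.15964691]
 [ 0.53122325 -0.34809756  0.15964691]] fwd 38mm -> [ 0.49721131 -0.38869925  0.15964691] [ 0.49610287 -0.38813603  0.17604691]
```

carry_out(moves=[[-0.022,0.022,0.3,0,-1],[-0.022,0.022,0.6,0,-1],[-0.022,0.022,0.9,0,-1],[-0.022,0.022,0.9,0,-1],[-0.022,0.022,0.9,0,-1]])

```text
clock: 50.3
eef_pos: [0.4931, -0.3921, 0.0863]
tool_rot: [0.999, 0.036, -0.0, -0.0]
ft_force: [0.3, 0.2, -3.3]
grip_width: 0.0248
```

carry_out(moves=[[0,0,0.15,0,-1],[0,0,0.3,0,-1],[0,0,0.4,0,-1],[0,0,0.43,0,-1],[0,0,0.44,0,-1],[0,0,0.44,0,-1]])

```text
clock: 50.9
eef_pos: [0.4938, -0.3933, 0.0432]
tool_rot: [0.999, 0.035, 0.001, 0.001]
ft_force: [0.6, -0.4, -4.1]
grip_width: 0.0255
```

```bash
python3 -c "
from h import *
plan((.495,-.391,.0394,4))
"
```

```text
t 50.90 now [ 0.4938 -0.3933  0.0432] phi 4.06 tilt [ 0.0014 -0.0011] w 0.0255 F [ 0.6 -0.4 -4.1] j [-0.67  0.63  0.09  1.03  0.    0.83]
 -> (0.495, -0.391, 0.0394, 4) [ 0.014 -0.023  0.038] roll 0.0006 calls 1 each [ 0.014 -0.023  0.038]
```

carry_out(moves=[[0,-0.028,0.0,0,-1],[0,-0.028,0.02,0,-1],[0,-0.028,0.035,0,-1],[0,-0.028,0.04,0,-1],[0,-0.028,0.04,0,-1]])

```text
clock: 51.4
eef_pos: [0.4932, -0.3902, 0.0394]
tool_rot: [0.999, 0.035, 0.0, 0.0]
ft_force: [-2.6, 3.1, 5.6]
grip_width: 0.0253
```

```bash
python3 -c "
from h import *
plan((.495,-.391,.0394,4))
"
```

```text
t 51.40 now [ 0.4932 -0.3902  0.0394] phi 4.06 tilt [ 0.0009 -0.0005] w 0.0253 F [-2.6  3.1  5.6] j [-0.67  0.63  0.08  1.02  0.    0.83]
 -> (0.495, -0.391, 0.0394, 4) [0.018 0.009 0.   ] roll 0.0007 calls 1 each [0.018 0.009 0.   ]
```

Firmly on the plate. I release, then rise clear.

carry_out(moves=[[0,0,-0.01,0,0.3],[0,0,-0.01,0,0.3],[0,0,-0.01,0,0.3],[0,0,-0.01,0,0.3],[0,0,-0.01,0,0.3],[0,0,-0.2,0,0.3],[0,0,-0.6,0,0.3],[0,0,-1,0,0.3],[0,0,-1,0,0.3],[0,0,-1,0,0.3]])

```text
clock: 52.4
eef_pos: [0.4937, -0.3908, 0.1397]
tool_rot: [0.999, 0.035, 0.001, 0.001]
ft_force: [-1.2, 0.4, -0.6]
grip_width: 0.0556
```

```bash
python3 -c "
from h import *
plan((.55,-.09,.2,94))
m,o=wr('w33',0,0,640,480,1.2)
"
```

```text
t 52.40 now [ 0.4937 -0.3908  0.1397] phi 4.05 tilt [ 0.0026 -0.0021] w 0.0556 F [-1.2  0.4 -0.6] j [-0.67  0.55  0.21  1.23 -0.    0.83]
 -> (0.55, -0.09, 0.2, 94) [ 0.774 -2.96  -0.603] roll -0.9994 calls 3 each [ 0.258 -0.987 -0.201]
```

View pics/w33.png

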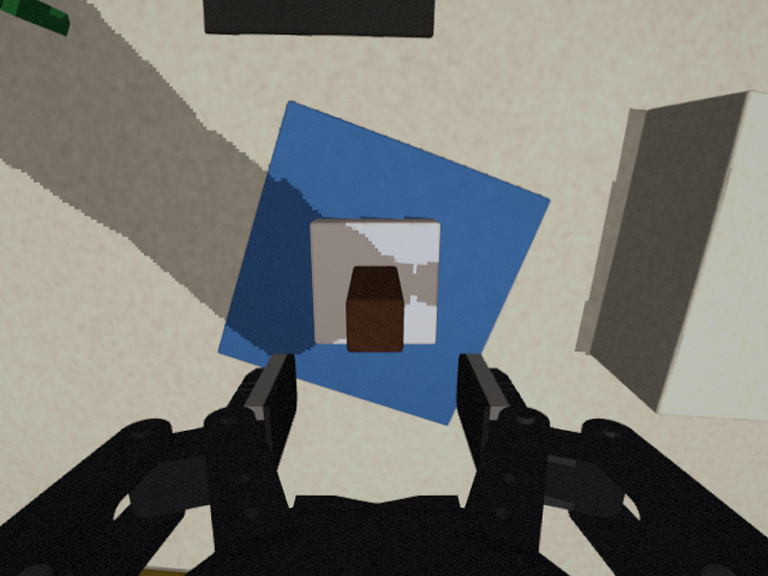

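```bash
python3 -c "
from h import *
m,o=ld('w33')
blk(m,[(310,223),(440,223),(437,344.5),(315,343)],1.2,(0,0),.023)
blk(m,[(290,101),(549,200),(448,425),(219,352)],1.2,(0,0),.003)
"
```

```text
blk [ 0.4944 -0.3896  0.023 ] len 0.0747 0.0752 yaw [-85.5 -86.4]
blk [ 0.4952 -0.3908  0.003 ] len 0.1671 0.1668 yaw [-105.5 -105.8]
```

carry_out(moves=[[0,0,-0.6,0,0.3],[0,-0.3,-0.6,-0.2,0.3],[0.25,-0.9,-0.6,-0.5,0.3],[0.25,-0.98,-0.6,-0.5,0.3],[0.25,-0.98,-0.6,-0.5,0.3],[0.25,-0.98,-0.6,-0.5,0.3],[0.25,-0.98,-0.6,-0.5,0.3],[0.25,-0.98,-0.6,-0.5,0.3]])

```text
clock: 53.25
eef_pos: [0.51, -0.2899, 0.196]
tool_rot: [0.91, 0.415, -0.001, -0.002]
ft_force: [-0.2, 0.6, -0.3]
grip_width: 0.0554
```

```bash
python3 -c "
from h import *
plan((.54,-.09,.2,94))
"
```

```text
t 53.25 now [ 0.51   -0.2899  0.196 ] phi 49.06 tilt [-0.0036  0.002 ] w 0.0554 F [-0.2  0.6 -0.3] j [-0.52  0.43  0.18  1.32 -0.    0.2 ]
 -> (0.54, -0.09, 0.2, 94) [ 1.706 -1.083 -0.04 ] roll -0.4993 calls 2 each [ 0.853 -0.541 -0.02 ]
```

Seater within 1.5 mm of the plate centre. Now inspect the clips.

carry_out(moves=[[0.85,-0.54,0,0,0.3],[0.85,-0.54,0,0,0.3],[0.85,-0.54,0,0,0.3],[0.85,-0.54,0,0,0.3]])

```text
clock: 53.65
eef_pos: [0.5255, -0.1898, 0.1972]
tool_rot: [0.909, 0.416, -0.001, -0.001]
ft_force: [0.8, -0.0, -0.2]
grip_width: 0.0557
```

carry_out(moves=[[0.85,-0.54,0,-0.5,0.3],[0.85,-0.54,0,-0.5,0.3],[0.85,-0.54,0,-0.5,0.3],[0.85,-0.54,0,-0.5,0.3],[0.85,-0.54,0,-0.5,0.3],[0.85,-0.54,0,-0.5,0.3],[0.85,-0.54,0,-0.5,0.3],[0.85,-0.54,0,-0.5,0.3],[0.85,-0.54,0,-0.5,0.3]])

```text
clock: 54.55
eef_pos: [0.5407, -0.0921, 0.1979]
tool_rot: [0.682, 0.731, -0.0, -0.0]
ft_force: [-0.0, 0.4, -1.2]
grip_width: 0.0559
```

```bash
python3 -c "
from h import *
plan((.54,-.09,.2,94))
m,o=wr('w34',0,0,640,480,1.2)
"
```

```text
t 54.55 now [ 0.5407 -0.0921  0.1979] phi 93.95 tilt [-0.0005 -0.    ] w 0.0559 F [-0.   0.4 -1.2] j [-0.17  0.35  0.07  1.28 -0.   -0.24]
 -> (0.54, -0.09, 0.2, 94) [ 0.022 -0.005 -0.021] roll -0.0006 calls 1 each [ 0.022 -0.005 -0.021]
```

View pics/w34.png

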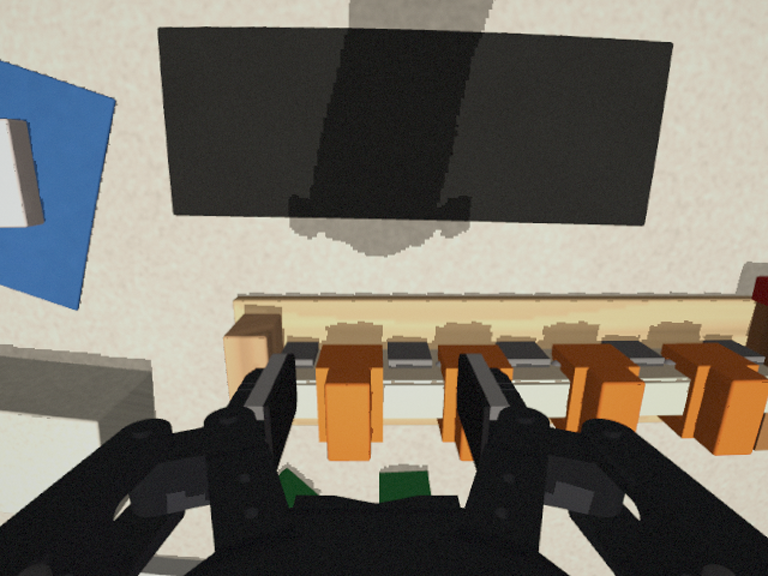

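carry_out(moves=[[0,-0.5,0,0,0.3],[0,-1,-0.2,0,0.3],[0,-1,-0.2,0,0.3],[0,-1,-0.2,0,0.3],[0,-1,-0.2,0,0.3]])

```text
clock: 55.1
eef_pos: [0.4422, -0.0987, 0.2186]
tool_rot: [0.682, 0.732, 0.001, 0.001]
ft_force: [1.1, 0.3, 0.4]
grip_width: 0.0557
```

carry_out(moves=[[0,-0.5,0,0,0.3],[0,-0.9,-0.5,0,0.3],[0,-0.9,-0.5,0,0.3],[0,-0.9,-0.5,0,0.3],[0,-0.9,-0.5,0,0.3]])

```text
clock: 55.6
eef_pos: [0.3532, -0.1051, 0.2683]
tool_rot: [0.682, 0.732, 0.001, 0.001]
ft_force: [-0.0, -0.1, -0.6]
grip_width: 0.0557
```

```bash
python3 -c "
from h import *
plan()
im=cv2.imread('pics/w34_full.png')[:,:,::-1]; crop(im,180,260,230,140,3.4,'w34c.png')
im=imaging.camera('scene'); crop(im,220,220,220,90,3.6,'s35.png'); crop(im,0,0,640,480,1,'s35f.png'); cv2.imwrite('pics/s35full.png',im[:,:,::-1])
im=imaging.camera('top'); crop(im,0,0,640,480,1,'t35.png')
"
```

```text
t 55.60 now [ 0.3532 -0.1051  0.2683] phi 94.07 tilt [ 0.0023 -0.0005] w 0.0557 F [-0.  -0.1 -0.6] j [-0.29 -0.04 -0.22  1.38  0.   -0.36]
```

View pics/w34c.png

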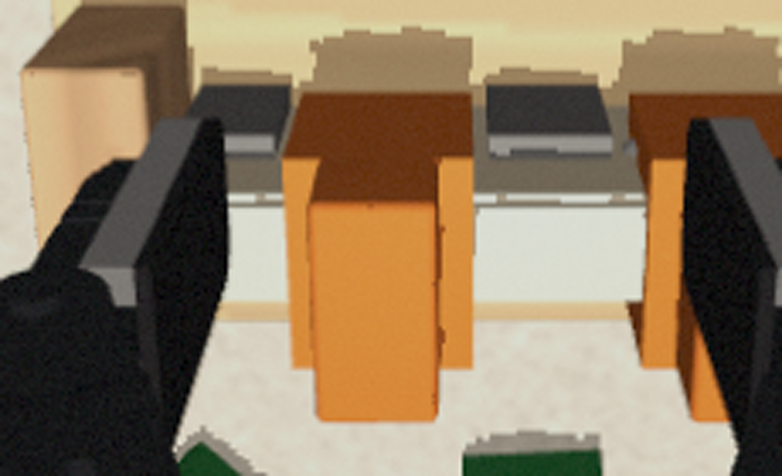

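View pics/s35.png

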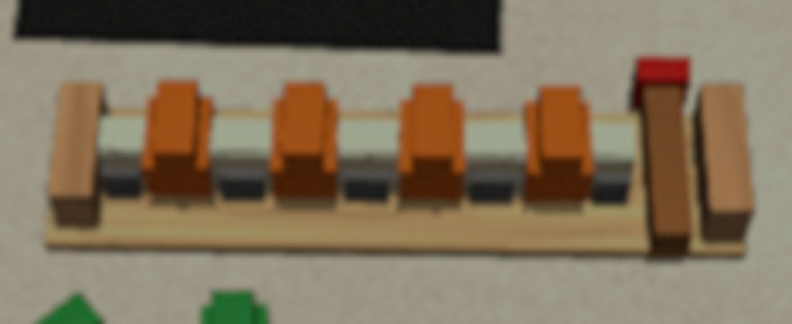

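View pics/t35.png

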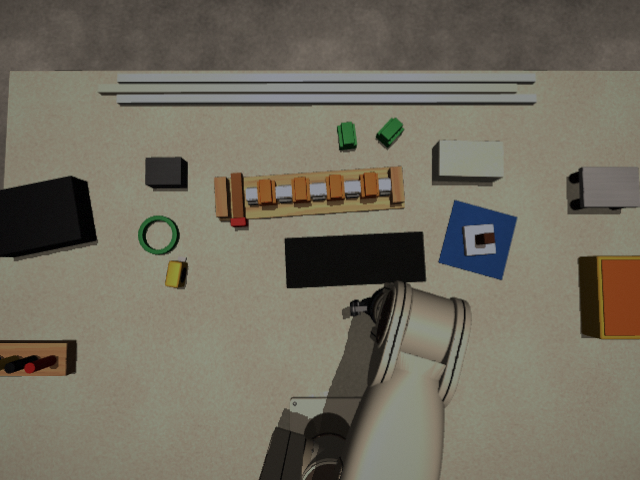

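View pics/s35f.png

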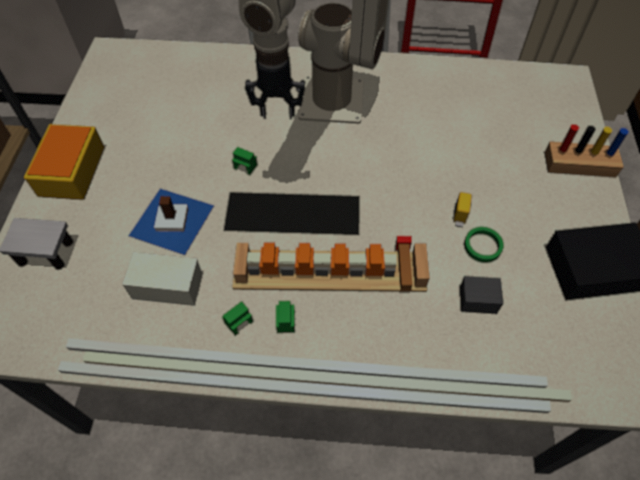

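The final scene view shows four clips level on the rail, the wedge in, the seater upright on its plate at (172,216), and everything else where it started. I'm handing the job in.

```bash
python3 -c "
from h import *
print(order.job_done())"
```

```text
the job is handed in; nothing more can be done
None
```

The job is done and handed in at about 56 s on the robot's clock; no verdict was reported.

- **Wedge:** I pushed it with the shut fingers until it stopped, with the force rising to 26 N and no further travel. Its face measured x = 0.5254, against 0.5258 expected at the stop.
- **Clips:** All four orange clips are on the blue marks, one each, pressed with the white-footed tool. At stations 1, 2 and 3 the force dropped sharply at the click. At station 0 the click came in the middle of a move, so I did not read it directly. All four ended at the same tool height, equal to the home height (clip top 96 mm), and held there under 27–33 N.
- **Seating tool:** It was knocked aside by about 35 mm during the run, so I found it again before gripping it. It now stands upright about 1.5 mm from the plate's centre by the wrist camera.
- **Other things:** The last pictures show the green look-alikes and the other bystanders where they started, and the robot clear of everything.

**Disagreements:**
- The top and wrist cameras differed by about 2 mm. I placed the clips with the wrist camera.
- The fingertips reached only about 0–5 mm ahead of the TCP, not the stated 25 mm. My first grasp closed above the clip without touching it, and I corrected the height by looking again.

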